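# Reset the stop of the labelling kit tray and lay the kit in it

### The arm

A 6-joint arm with a two-finger parallel gripper is mounted at the origin on a cart in front of the work surface, level with it; the furniture and walls round the work are solid. World frame = base frame: x ahead of the robot, y to its left, z up, the work surface at z = 0. Lengths are in m, angles in rad, forces in N, time in s.
With the tool pointing down it reaches from about 0.375 to 0.925 m from the base axis. Payload 5.7 kg.
Tool frame: the origin (TCP) lies at the very end of the fingers, on their centre line; the grasp point (between the pads) lies 19 mm behind it; z points along the fingers, y is the line along which they close (so a half turn about z gives the same grasp; the last joint's range is limited). The gripper opens to 85 mm and grips with 20 to 120 N. Pads are 22 mm wide; open, the fingers measure 114 mm over their backs; the gripper's body (76 mm by 85 mm) begins 54 mm behind the grasp point. The pads swing forward as they close: fully open they stand 13 mm farther back than shut.
Start: joints at [1.161, 0.359, 1.51, -0, 1.272, -0.115], TCP at [0.174, 0.574, 0.231] pointing down, gripper open.
Joint ranges: [-2.97, 2.97], [-1.01, 2.36], [0.21, 2.38], [-0.96, 4.11], [0.2, 2.71], [-2.98, 2.98]. Speed limits (rad/s): [2.39, 2.39, 3.14, 3.14, 3.14, 3.14].

### API

Orientations are given as a rotation vector (axis times angle).
In Python, from bench import manip gives the robot as it stands.
- The arm moves only by the shell command python3 jog.py [OPENING] [FORCE], which reads ROWS from standard input. ROWS is a JSON list that holds a single list of rows (three levels of brackets), with 1 to 12 rows, each of 6 numbers: dx, dy, dz in shares of 0.8 m (1.0 is 0.8 m), then a rotation vector rx, ry, rz in shares of pi rad (1.0 is pi rad); each row is the pose to reach, as a shift and turn from the pose commanded when the command began, along the tool's axes at that moment; what a row does not reach only later rows make up. A row lasts 1/12 s, in which the tool goes at most 0.0417 m and 0.125 rad, less where a joint would pass 70% of its speed; a pose out of reach is approached as far as the arm can. OPENING is the opening from 0.0 (shut) to 1.0 (fully open), set as the command begins (- or left out keeps the last). The fingers move at their own pace and stop on an object; FORCE is the grip in N (left out, the last holds). Time passes only in rows, so rows that do not move let the fingers close. It prints the time, the measured TCP pose, the force, the opening and the grip force at its end. Input that does not fit is refused with a message, and nothing moves.
- manip.observe(): the state, without advancing time (a new reading comes with each control period).
- manip.camera(name): name is "scene" or "side" or "wrist"; returns a dict with "color" (480x640x3 uint8, red, green, blue), "K" (3x3 intrinsics, pixels), "extrinsics" (4x4, takes a point from camera to world coordinates). Camera axes: x right, y down, z forward; pixel columns grow to the right and rows downward; lengths in m; the calibration is good to about 2 mm. A picture is of the moment at which its call begins. There is no depth.
- manip.job_done(): hands the job in; it is judged then, once.
The state is a dict: "t": time; "joints": joint angles; "qvel": joint speeds; "joint_torque": joint torques, N m; "ee_pos": TCP position; "tool_rot": TCP orientation; "force": force on the tool from outside, world axes, zero at the start; "torque": the same for the moment, N m; "finger_gap": opening from 0.0 (shut) to 1.0 (fully open); "grip_force": force on a finger pad.
Only numpy, scipy, OpenCV 4.12 (cv2) and the standard library are available. Lean on these libraries where they do the work, as an engineer would, in place of code of your own. Each camera call takes 0.05 s, during which the arm holds its last target. There are 200 camera calls.

### The job

Get the labelling kit tray ready: loosen the lock ring on the tray's gear head by about a quarter of a turn anticlockwise, turn the adjuster knob above it until the sliding stop bar's pointer is level with the brass setting mark, and turn the lock ring back until it is tight again, without turning the knob while the ring is tight, pushing the stop bar by hand or shifting the mark. Then lay every kit part that is there (paste brush, stepped gauge, smoothing block, banded label bundle; one may be missing) flat and lengthwise on the tray floor, one to a compartment and along the compartment's middle. Leave the paste pot, tape roll and tally counter where they stand.

Things in the scene. Friction and masses are not known exactly. Their poses are not given: they have to be found in the camera images.
- kit_tray: Shallow wooden tray, fixed. Origin at bench height (z 0), middle of the compartments; x along them, away from the robot, y left, z up. Floor top at z 4 mm, inner width 247 mm, walls 6 mm thick, 18 mm high; front wall's inner face at x -80, rear's at +110 mm; side walls cut away from x -50 to +45 mm for fingers. Gear head behind: block 84 x 84 x 34 mm at x 158 mm, y 0, carries ring and knob.
- lane_1 (a point): Middle of compartment 1 of 4, 58 mm wide, 63 mm apart (1 is the right-hand one as the robot sees it, 4 the left-hand), on the floor, 80 mm from the front wall; axes as the tray's.
- lane_2 (a point): Middle of compartment 2 of 4, 58 mm wide, 63 mm apart (1 is the right-hand one as the robot sees it, 4 the left-hand), on the floor, 80 mm from the front wall; axes as the tray's.
- lane_3 (a point): Middle of compartment 3 of 4, 58 mm wide, 63 mm apart (1 is the right-hand one as the robot sees it, 4 the left-hand), on the floor, 80 mm from the front wall; axes as the tray's.
- lane_4 (a point): Middle of compartment 4 of 4, 58 mm wide, 63 mm apart (1 is the right-hand one as the robot sees it, 4 the left-hand), on the floor, 80 mm from the front wall; axes as the tray's.
- stop_pointer (a point): Tip of the dark pointer on the right-hand end of the stop bar, on top of the tray's right wall, 22 mm above the bench. Its x in the tray frame is that of the bar's front face: free compartment length = x + 80 mm. At the start 96 to 116 mm.
- mark_pointer (a point): Tip of the brass setting mark, a 16 x 5 x 20 mm clip on the outside of the tray's right-hand wall, 22 mm above the bench; it stands for a free length of 162 to 174 mm and is held by 6 N of friction. Axes as the tray's.
- lock_ring (a joint): Turn of the lock ring in rad: 0 = tight (against its stop), grows anticlockwise seen from above as it is loosened, to 1.8; it stays where it is left, friction 0.15 N m.
- ring_grip (a point): Centre of the lock ring: steel, 36 to 50 mm above the bench, oblong, 76 mm along its own x, with two flats 52 mm apart facing its own +y and -y, 24 mm long; grip the flats from above, fingers either side of the knob. The axes turn with the ring; tight, they are parallel to the tray's.
- adjuster: The adjuster knob: z up, x and y turn with it; origin on its axis, 54 mm above the bench. Turning it anticlockwise seen from above moves the stop bar away from the front wall (towards the gear head), 20 mm per rad; total travel 4.2 rad. It stays where it is left, friction 0.2 N m, and nothing but the rule stops it from being turned while the ring is tight.
- adjuster_grip (a point): Centre of the knob's grip bar, on the knob's axis, 71 mm above the bench: a black bar 36 mm long in its own x, 14 mm thick in its own y, from 59 to 82 mm above the bench, on a disc of 36 mm diameter (54 to 59 mm). The axes turn with the knob.
- paste_brush: Flat brush, 28 x 151 x 12 mm, long in its own y: bristles and ferrule (28 mm wide) at the -y end, handle of up to 24 mm width towards +y. Origin at the middle of its underside, z up. 32 g; grips well at y = -20 mm.
- label_gauge: Stepped wooden gauge: a base 30 x 100 x 12 mm, long in its own y, with a raised block at its +y end (y +38 to +50 mm, 30 mm wide, top 36 mm above the underside) that is easily pinched across its 12 mm. Origin at the middle of its underside. About 45 g, centre of mass at y = +8 mm.
- smoothing_block: Wooden block with a felt sole, 46 x 90 x 31 mm, long in its own y, sides upright up to 18 mm and sloping inwards above (grip below that). Origin at the middle of its underside. About 70 g.
- label_bundle: Flat white bundle with a brown paper band, stiff, 47 to 49 x 113 x 14 mm, long in its own y. Origin at the middle of its underside.
- label_jig: Fixed wooden labelling jig with a bottle lying on it and steel uprights up to about 0.25 m high, left of the tray, between the tray and the arm's starting place: rise to about 0.4 m before crossing it. Origin at bench height, about its middle; not part of the job. (A tall press also stands on the robot's side of the bench, at about x 0.27 m, y -0.11 m.)
- paste_pot: Bystander: brown jar, 60 mm diameter, 62 mm high, open. Origin at the middle of its underside.
- tape_roll: Bystander: roll of pale tape lying flat, 69 mm diameter, 24 mm high. Origin at the middle of its underside.
- tally_counter: Bystander: hand counter, 20 x 42 x 47 mm. Origin at the middle of its underside.
- stop_bar: Sliding aluminium bar across all compartments, 6 mm thick, top 24 mm above the bench; origin at bench height, middle of its width, at its front face; axes as the tray's. Ribs between compartments, tops 6 to 7 mm above the floor: 30 mm long on the front wall, 25 mm long on the front of this bar; between these the floor is clear for fingers.

How it is judged:
On the way, in this order (a step that is already met when the one before it is completed fails the run):
1. the lock ring is loosened, the stop bar still where it was (value of joint lock_ring above 1 rad and distance of stop_pointer from where it was at the start of the episode below 0.004 m), for 0.2 s.
2. with the ring loose, the stop bar is brought to the mark (value of joint lock_ring above 1 rad and x of stop_pointer in the frame of mark_pointer between -0.003 and 0.003 m), for 0.2 s.
3. the lock ring is tight again, the stop bar at the mark (value of joint lock_ring below 0.12 rad and x of stop_pointer in the frame of mark_pointer between -0.003 and 0.003 m), for 0.2 s.
At the end, for the whole second after the job is handed in: Lock ring tight (below 0.12 rad), pointer within 3 mm of the mark, every kit part present at rest flat on a compartment floor (under 4 mm above it, tilt under 0.1 rad), lengthwise within 0.2 rad, within 12 mm of the compartment's centre line and 40 mm of its middle lengthwise (all of step 3 and (y of paste_brush in the frame of lane_1 between -0.012 and 0.012 m or y of paste_brush in the frame of lane_2 between -0.012 and 0.012 m or y of paste_brush in the frame of lane_3 between -0.012 and 0.012 m or y of paste_brush in the frame of lane_4 between -0.012 and 0.012 m) and x of paste_brush in the frame of lane_1 between -0.04 and 0.04 m and z of each of paste_brush, label_gauge, smoothing_block, label_bundle in the frame of lane_1 below 0.004 m and angle between each of paste_brush, label_gauge, smoothing_block, label_bundle's own z axis and vertical below 0.1 rad and angle between the y axis of each of paste_brush, label_gauge, smoothing_block, label_bundle and the x axis of kit_tray, either way round below 0.2 rad and linear speed of each of paste_brush, label_gauge, smoothing_block, label_bundle below 0.02 m/s and (y of label_gauge in the frame of lane_1 between -0.012 and 0.012 m or y of label_gauge in the frame of lane_2 between -0.012 and 0.012 m or y of label_gauge in the frame of lane_3 between -0.012 and 0.012 m or y of label_gauge in the frame of lane_4 between -0.012 and 0.012 m) and x of label_gauge in the frame of lane_1 between -0.04 and 0.04 m and (y of smoothing_block in the frame of lane_1 between -0.012 and 0.012 m or y of smoothing_block in the frame of lane_2 between -0.012 and 0.012 m or y of smoothing_block in the frame of lane_3 between -0.012 and 0.012 m or y of smoothing_block in the frame of lane_4 between -0.012 and 0.012 m) and x of smoothing_block in the frame of lane_1 between -0.04 and 0.04 m and (y of label_bundle in the frame of lane_1 between -0.012 and 0.012 m or y of label_bundle in the frame of lane_2 between -0.012 and 0.012 m or y of label_bundle in the frame of lane_3 between -0.012 and 0.012 m or y of label_bundle in the frame of lane_4 between -0.012 and 0.012 m) and x of label_bundle in the frame of lane_1 between -0.04 and 0.04 m); the robot touches nothing.
It fails at once if the adjuster is turned while the lock ring is tight (value of joint lock_ring below 0.5 rad and contact force between the fingers and adjuster above 1 N and linear speed of stop_bar above 0.006 m/s).
It fails at once if the stop bar is pushed by hand (contact force between the fingers and stop_bar above 8 N).
It fails at once if the setting mark is shifted by more than 3 mm (distance of mark_pointer from where it was at the start of the episode above 0.003 m).
It fails at once if the paste pot, tape roll or tally counter is moved by more than 20 mm (distance of any of paste_pot, tape_roll, tally_counter from where it was at the start of the episode above 0.02 m).
Of paste_brush, label_gauge, smoothing_block, label_bundle only 3 to 4 are there at a start; the rules pass over those that are not, and their reading is None.
At some moment in a run one of label_gauge may be knocked a few centimetres aside while the robot is not near it.
Once in a run the grip may slacken for a moment while it holds something.
It also fails if it takes over 210 s, if anything falls off the work surface, if the arm or the gripper's body presses on something with over 40 N, if the wrist force passes 120 N, or if a joint passes its speed limit or range.

## Working session

There is one attempt and no reset: what is moved stays moved. The work goes in short steps, Python scripts to look and compute and a shell command to move; the robot and the scene stay as the last step left them, time stands still between calls to the robot, and variables do not carry over. Pictures are saved under pics/ and viewed, at most 14 in all, crops included, and the job is handed in when it is done.

```bash
ls; mkdir -p pics; cat > h.py <<'E'
import numpy as np, cv2
from bench import manip
from scipy.spatial.transform import Rotation as R
def shot(n,f):
    c=manip.camera(n); cv2.imwrite('pics/'+f+'.png',c['color'][:,:,::-1]); np.savez('pics/'+f+'.npz',**c); return c
def load(f): return np.load('pics/'+f+'.npz')
def ray(c,u,v):
    d=np.linalg.inv(c['K'])@[u,v,1]; E=c['extrinsics']; return E[:3,3],E[:3,:3]@d
def plane(c,u,v,z):
    o,d=ray(c,u,v); return o+d*(z-o[2])/d[2]
def tri(c1,p1,c2,p2):
    o1,d1=ray(c1,*p1);o2,d2=ray(c2,*p2)
    s=np.linalg.lstsq(np.c_[d1,-d2],o2-o1,rcond=None)[0]
    a=o1+d1*s[0];b=o2+d2*s[1]; return (a+b)/2,np.linalg.norm(a-b)
def proj(c,p):
    E=c['extrinsics'];q=c['K']@(E[:3,:3].T@(np.array(p)-E[:3,3]));return q[:2]/q[2]
def tool(p):  # world point -> offset in the tool's axes
    s=manip.observe(); return R.from_rotvec(s['tool_rot']).inv().apply(np.array(p)-s['ee_pos'])
E
python3 - <<'E'
from h import *
for n in('scene','side','wrist'):
    c=shot(n,n+'0'); print(n,c['K'][0,0],np.round(c['extrinsics'],3).tolist())
print(manip.observe())
E
```

```text
bench.py
jog.py
pics
scene 521.4081830479487 [[0.452, -0.442, 0.775, -0.653], [-0.892, -0.243, 0.381, -0.529], [0.02, -0.863, -0.504, 0.879], [0.0, 0.0, 0.0, 1.0]]
side 595.1481748646487 [[0.972, -0.094, 0.216, 0.265], [-0.235, -0.377, 0.896, -1.194], [-0.002, -0.921, -0.389, 0.612], [0.0, 0.0, 0.0, 1.0]]
wrist 393.8169148738173 [[0.289, 0.913, 0.288, 0.099], [0.957, -0.275, -0.089, 0.597], [-0.002, 0.301, -0.954, 0.373], [0.0, 0.0, 0.0, 1.0]]
{'t': 0.15, 'joints': array([ 1.16085190e+00,  3.59366105e-01,  1.51119178e+00, -1.02335475e-05,
        1.27249369e+00, -1.15067757e-01]), 'qvel': array([-0.00041244, -0.00216008, -0.00335602,  0.00059144, -0.00051721,
       -0.00142898]), 'joint_torque': array([-7.86681285e-04, -5.28025246e+01, -2.78929102e+01, -1.25863594e-04,
        8.27976619e-03, -6.12415377e-06]), 'ee_pos': array([0.17415413, 0.57361887, 0.23062785]), 'tool_rot': array([-4.61455833e-01, -3.10714318e+00,  2.21687366e-03]), 'force': array([-0.0155856 ,  0.6352137 , -0.98131797]), 'torque': array([-0.00593295,  0.05879332, -0.00287982]), 'grip_force': 0.0, 'finger_gap': 1.002058990592036}
```

View pics/scene0.png

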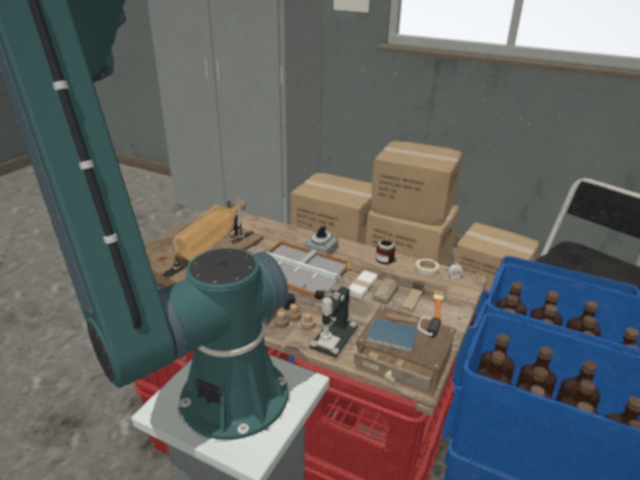

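View pics/side0.png

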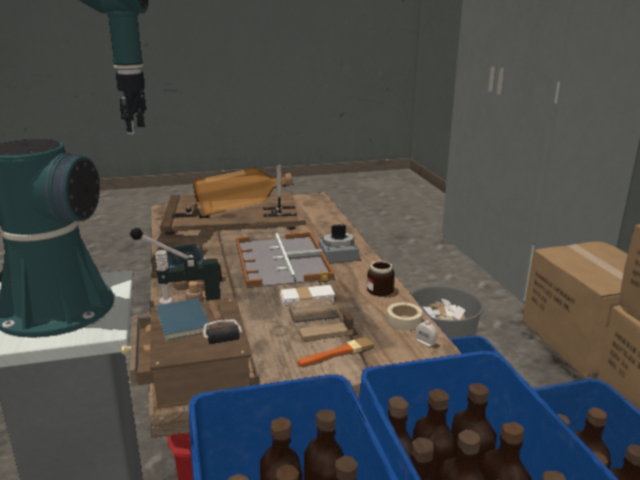

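The scene and side views show all four parts right of the tray. In the side view the bundle is at about (307,293), the block at (315,311), the gauge at (325,327) and the brush at (335,352). The tray is centred at about (285,258) and the gear head at (338,240). I'll locate these roughly and then move the wrist camera over them.

Units first: shifts go in shares of 0.8 m and turns go in shares of pi rad. So -0.19 m / 0.8 = -0.2375, -0.16 m / 0.8 = -0.2.

```bash
python3 - <<'E'
from h import *
s=load('side0');c=load('scene0')
for n,p,z in [('knobtop',(339,228),.082),('gearblk',(338,245),.034),('trayFL',(236,238),.018),('trayFR',(255,285),.018),('trayRR',(331,279),.018),('bundle',(307,293),.014),('block',(315,309),.03),('gauge',(325,327),.012),('brushL',(300,361),.01),('brushR',(371,345),.01),('pot',(381,270),.06),('tape',(404,315),.02),('counter',(427,330),.04),('jigupr',(280,168),.25)]:
    print(n,plane(s,*p,z).round(3))
for n,p,q in [('knob',(339,228),(321,231)),('brush tip',(371,345),(438,296))]: 
    print(n,tri(s,p,c,q))
# look pose: wrist cam offset in tool frame
w=load('wrist0'); o=manip.observe(); T=R.from_rotvec(o['tool_rot'])
print(T.inv().apply(w['extrinsics'][:3,3]-o['ee_pos']), (T.inv().as_matrix()@w['extrinsics'][:3,:3]).round(3).tolist(), T.as_matrix().round(3).tolist())
E
echo '[[[0,0,-0.05,0,0,0],[0,0,-0.1,0,0,0],[0,0,-0.15,0,0,0],[0,0,-0.2,0,0,0],[0,0,-0.2375,0,0,0],[0,0,-0.2375,0,0,0]]]' | python3 jog.py
```

```text
knobtop [0.645 0.094 0.082]
gearblk [0.645 0.102 0.034]
trayFL [0.41  0.246 0.018]
trayFR [ 0.418 -0.032  0.018]
trayRR [ 0.587 -0.044  0.018]
bundle [ 0.522 -0.089  0.014]
block [ 0.515 -0.188  0.03 ]
gauge [ 0.524 -0.23   0.012]
brushL [ 0.453 -0.328  0.01 ]
brushR [ 0.591 -0.309  0.01 ]
pot [ 0.68  -0.109  0.06 ]
tape [ 0.684 -0.237  0.02 ]
counter [ 0.69 -0.33  0.04]
jigupr [0.498 0.066 0.25 ]
knob (array([0.64964057, 0.11759634, 0.06763587]), np.float64(0.010036049756758134))
brush tip (array([ 0.59566316, -0.28996489, -0.00928826]), np.float64(0.012188233655761844))
[ 0.07865917  0.00028963 -0.14194645] [[0.001, -0.954, -0.301], [1.0, 0.001, -0.0], [0.001, -0.301, 0.954]] [[-0.957, 0.291, -0.001], [0.291, 0.957, -0.001], [0.0, -0.001, -1.0]]
t: 0.65
ee_pos: [0.1753, 0.5766, 0.429]
tool_rot: [0.461, 3.104, 0.018]
force: [-0.4, 0.7, 0.7]
finger_gap: 1.002
grip_force: 0.0
```

Converted, -0.336 m / 0.8 = -0.42, -0.308 m / 0.8 = -0.385, -0.25 rad / 3.1416 = -0.0796.

```bash
echo '[[[-0.035,-0.035,0,0,0,-0.0159],[-0.07,-0.07,0,0,0,-0.0318],[-0.105,-0.105,0,0,0,-0.0477],[-0.14,-0.14,0,0,0,-0.0637],[-0.175,-0.175,0,0,0,-0.0796],[-0.21,-0.21,0,0,0,-0.0939],[-0.245,-0.245,0,0,0,-0.0939],[-0.28,-0.28,0,0,0,-0.0939],[-0.315,-0.315,0,0,0,-0.0939],[-0.35,-0.35,0,0,0,-0.0939],[-0.385,-0.385,0,0,0,-0.0939],[-0.42,-0.42,0,0,0,-0.0939]]]' | python3 jog.py
python3 - <<'E'
from h import *
print(tool([.45,.05,.43]), R.from_rotvec(manip.observe()['tool_rot']).as_matrix().round(3).tolist())
E
```

```text
t: 1.65
ee_pos: [0.3982, 0.1531, 0.4207]
tool_rot: [0.0, -3.141, 0.0]
force: [0.8, 0.6, -0.5]
finger_gap: 1.002
grip_force: 0.0
[-0.05172519 -0.10309473 -0.00927856] [[-1.0, -0.0, -0.001], [-0.0, 1.0, -0.0], [0.001, -0.0, -1.0]]
```

Converted, -0.06 m / 0.8 = -0.075, -0.03 m / 0.8 = -0.0375.

```bash
echo '[[[-0.0375,0.0375,0,0,0,0],[-0.075,0.0375,0,0,0,0],[-0.075,0.0375,0,0,0,0],[-0.075,0.0375,0,0,0,0]]]' | python3 jog.py
python3 -c "
from h import *
shot('wrist','wA')"
echo '[[[0,-0.05,0,0,0,0],[0,-0.1,0,0,0,0],[0,-0.15,0,0,0,0],[0,-0.2,0,0,0,0],[0,-0.25,0,0,0,0],[0,-0.3,0,0,0,0],[0,-0.35,0,0,0,0],[0,-0.375,0,0,0,0],[0,-0.375,0,0,0,0],[0,-0.375,0,0,0,0],[0,-0.375,0,0,0,0]]]' | python3 jog.py
python3 -c "
from h import *
shot('wrist','wB')"
```

```text
t: 1.98
ee_pos: [0.4589, 0.1843, 0.4199]
tool_rot: [-0.002, -3.139, 0.001]
force: [-0.1, 1.0, 0.4]
finger_gap: 1.001
grip_force: 0.0
t: 2.95
ee_pos: [0.4575, -0.1135, 0.4213]
tool_rot: [0.002, -3.141, -0.001]
force: [0.1, -0.6, 0.1]
finger_gap: 0.997
grip_force: 0.0
```

View pics/wA.png

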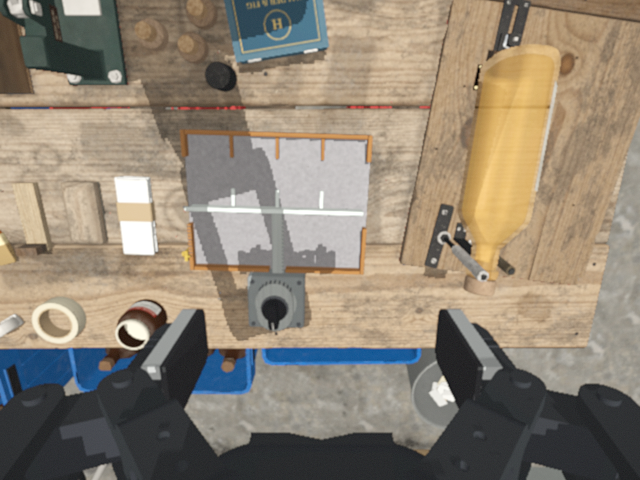

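View pics/wB.png

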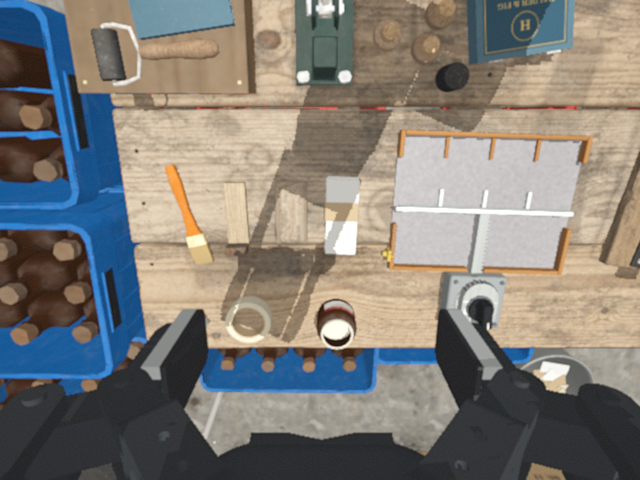

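The first wrist view (wA) shows the tray with wall corners at about (182,130), (372,136), (190,270) and (362,271). The stop bar runs (190,210)-(363,213), the brass mark is at (186,256), and the gear head at (276,300). The second (wB) shows the bundle at (342,215), the block at (291,215, in shadow), the gauge at (236,212) and the brush from (170,167) to (203,262). Next: a first triangulation.

```bash
python3 - <<'E'
from h import *
a=load('wA');b=load('wB')
for n,p,q in [('FR',(182,130),(399,131)),('FL',(371,136),(590,137)),('RR',(190,270),(390,268)),('mark',(186,256),(388,255)),('ptr',(187,210),(394,209)),('barL',(363,213),(573,213)),('knobtop',(274,308),(482,310)),('pot',(138,328),(337,326)),('bundle A',(115,178),(328,178)),('bundle B',(156,252),(356,253)),('block A',(66,184),(275,190)),('gauge end',(47,250),(244,241))]:
    X,e=tri(a,p,b,q); print(n,X.round(4),round(e,4))
E
```

```text
FR [ 0.4012 -0.0059  0.0038] 0.0007
FL [0.4085 0.252  0.0127] 0.0001
RR [ 0.5992 -0.0099  0.0189] 0.003
mark [ 0.5782 -0.0139  0.0182] 0.0016
ptr [ 0.5105 -0.0078  0.0113] 0.0018
barL [0.5127 0.2435 0.022 ] 0.0009
knobtop [0.6447 0.1175 0.0576] 0.0027
pot [ 0.6832 -0.0884  0.0419] 0.0026
bundle A [ 0.465  -0.103   0.0132] 0.0003
bundle B [ 0.576  -0.0605  0.0113] 0.0015
block A [ 0.479  -0.1782  0.0064] 0.0084
gauge end [ 5.689e-01 -2.285e-01  3.000e-04] 0.0133
```

Converted, 0.24 m / 0.8 = 0.3, 0.22 m / 0.8 = 0.275.

```bash
python3 - <<'E'
import cv2,numpy as np
a=cv2.imread('pics/wA.png')[120:345,160:380];b=cv2.imread('pics/wB.png')[120:345,375:595]
cv2.imwrite('pics/c1.png',cv2.resize(np.hstack([a,b]),None,fx=1.8,fy=1.8,interpolation=cv2.INTER_CUBIC))
E
echo '[[[-0.0375,0.0375,0.05,0,0,0],[-0.0625,0.075,0.1,0,0,0],[-0.1,0.1,0.1375,0,0,0],[-0.125,0.1375,0.175,0,0,0],[-0.15,0.175,0.2125,0,0,0],[-0.15,0.2,0.25,0,0,0],[-0.15,0.2375,0.2625,0,0,0],[-0.15,0.275,0.2625,0,0,0],[-0.15,0.3,0.2625,0,0,0],[-0.15,0.3,0.2625,0,0,0],[-0.15,0.3,0.2625,0,0,0]]]' | python3 jog.py
python3 -c "
from h import *
shot('wrist','wC')"
echo '[[[0,-0.05,0,0,0,0],[0,-0.1,0,0,0,0],[0,-0.15,0,0,0,0],[0,-0.15,0,0,0,0],[0,-0.15,0,0,0,0],[0,-0.15,0,0,0,0]]]' | python3 jog.py
python3 -c "
from h import *
shot('wrist','wD')"
```

```text
t: 3.92
ee_pos: [0.5771, 0.1281, 0.211]
tool_rot: [0.009, -3.141, 0.0]
force: [0.1, 0.2, -0.6]
finger_gap: 1.004
grip_force: 0.0
t: 4.47
ee_pos: [0.5781, 0.0043, 0.2119]
tool_rot: [0.003, 3.141, 0.0]
force: [-0.3, 0.7, -0.3]
finger_gap: 1.001
grip_force: 0.0
```

View pics/wC.png

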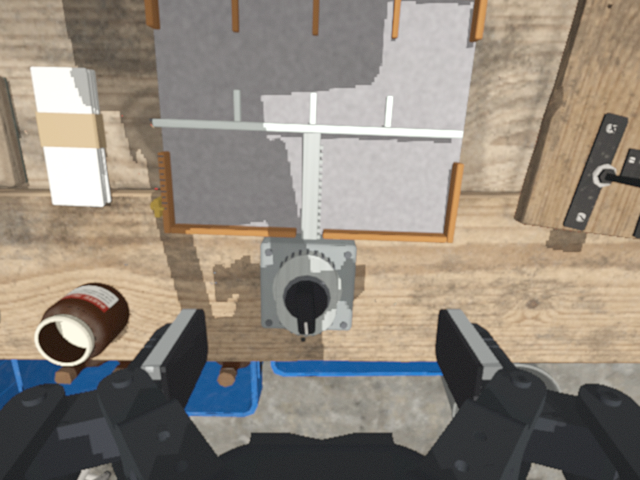

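View pics/wD.png

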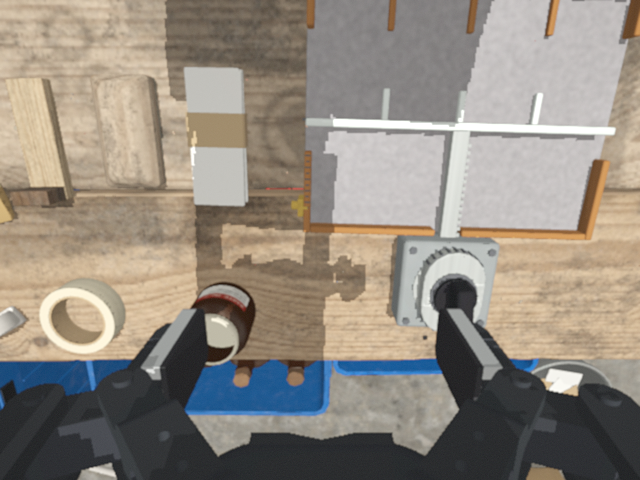

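wC shows the gear-head block's top corners at about (262,240), (355,240), (354,331) and (263,330), the knob at (307,300), and the mark at (158,207). wD shows the same corners at about (398,238), (497,238) and (397,326), with the mark at (300,206). I'll enlarge the gear head, pointer and mark areas.

```bash
python3 - <<'E'
import cv2,numpy as np
c=cv2.imread('pics/wC.png');d=cv2.imread('pics/wD.png')
f=lambda i,u,v,w=105,h=110,s=3.5:cv2.resize(i[v:v+h,u:u+w],(380,300),interpolation=cv2.INTER_CUBIC)
# each tile shows 126.7 x 100 px at 3x
g=lambda i,u,v:cv2.resize(i[v:v+100,u:u+127],(381,300),interpolation=cv2.INTER_CUBIC)
cv2.imwrite('pics/c2.png',np.vstack([np.hstack([g(c,250,238),g(d,388,235)]),np.hstack([g(c,120,110),g(d,270,110)])]))
E
```

```text
(no output)
```

View pics/c2.png

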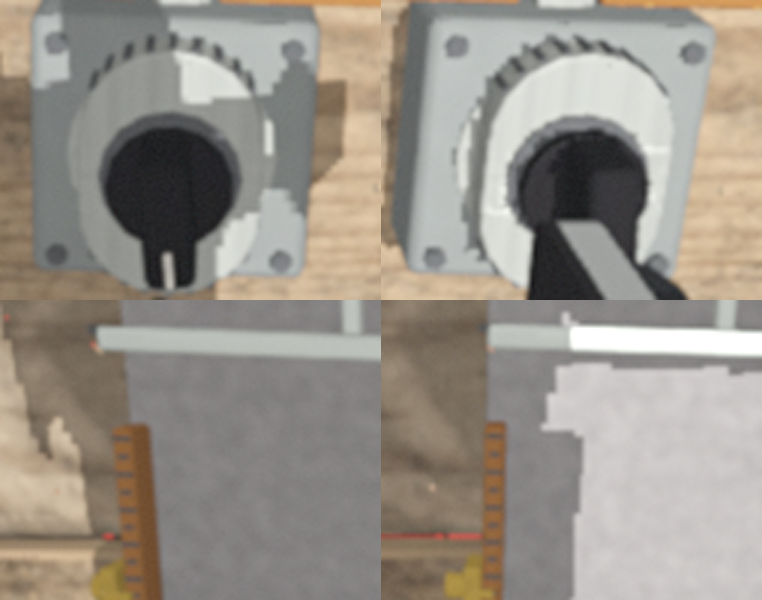

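The crop shows the ring with its long side along the tray's x (tight), and the knob bar also about along x. The block's four bolts are clear in both views. The dark pointer is at about (152,121) in wC and (304,119) in wD.

```bash
python3 - <<'E'
from h import *
c=load('wC');d=load('wD')
P=[(56,42),(292,50),(280,262),(57,255)];Q=[(75,46),(311,52),(275,263),(53,257)]
X=[]
for p,q in zip(P,Q):
    x,e=tri(c,(250+p[0]/3,238+p[1]/3),d,(388+q[0]/3,235+q[1]/3));X.append(x);print(x.round(4),round(e,4))
X=np.array(X);m=X.mean(0);print('head',m)
v=(X[2]-X[1])+(X[3]-X[0]);print('yaw x',np.arctan2(v[1],v[0])); v=(X[1]-X[0])+(X[2]-X[3]);print('yaw y',np.arctan2(-v[0],v[1]))
for n,p,q in [('ptr',(152,121),(304,119)),('barL',(462,133),(614,130)),('RR in top',(174,227),(311,226)),('RL in top',(446,234),(585,232)),('FR post',(158,26),(314,26)),('FL post',(474,36),(627,36)),('mark',(158,206),(300,206))]:
    x,e=tri(c,p,d,q);print(n,x.round(4),round(e,4))
for cc,k in((c,'color'),(d,'color')):
    im=cv2.cvtColor(cc[k],cv2.COLOR_RGB2HSV); mk=cv2.inRange(im,(20,120,90),(32,255,255)); 
    n,_,st,ce=cv2.connectedComponentsWithStats(mk); print([(st[i].tolist(),ce[i].round(1).tolist()) for i in range(1,n) if st[i][4]>25])
print(manip.observe()['ee_pos'],manip.observe()['joints'])
E
```

```text
[0.6121 0.084  0.0344] 0.0002
[0.6138 0.1516 0.0351] 0.0003
[0.6823 0.1498 0.0345] 0.0006
[0.6803 0.0821 0.0345] 0.0008
head [0.647099   0.11687642 0.03465395]
yaw x -0.027148839920811838
yaw y -0.026793522690039935
ptr [ 0.5047 -0.0087  0.0204] 0.0012
barL [0.5128 0.2426 0.0229] 0.0001
RR in top [ 0.5972 -0.0041  0.0106] 0.0003
RL in top [0.6004 0.2402 0.0176] 0.0006
FR post [ 4.34e-01 -4.00e-04  7.80e-03] 0.0003
FL post [0.4398 0.2497 0.005 ] 0.0021
mark [ 0.5766 -0.0134  0.0176] 0.0005
[([150, 197, 14, 21, 176], [156.7, 206.8])]
[([291, 195, 16, 22, 174], [298.5, 205.2])]
[0.57809495 0.0051379  0.21177556] [-1.10770911e-01  3.45568242e-01  1.58316678e+00  3.19881856e-04
  1.21238819e+00 -1.68133263e+00]
```

The head's bolt plane comes out at z 34.6 mm, against 34 expected. The centre is (0.6471, 0.1169), yaw -0.027, so the tray origin is at about (0.489, 0.121). Free length is about 99 mm and the mark about 171 mm, both within the stated ranges. Now above the ring.

Converted, 0.112 m / 0.8 = 0.14, -0.069 m / 0.8 = -0.0863, 0.027 rad / 3.1416 = 0.0086.

```bash
echo '[[[-0.025,0.0438,0,0,0,0.0086],[-0.0563,0.0938,0.025,0,0,0.0086],[-0.0863,0.14,0.075,0,0,0.0086],[-0.0863,0.14,0.1125,0,0,0.0086],[-0.0863,0.14,0.1125,0,0,0.0086],[-0.0863,0.14,0.1125,0,0,0.0086],[-0.0863,0.14,0.1125,0,0,0.0086]]]' | python3 jog.py 0.8 40
python3 - <<'E'
from h import *
print(tool([.6471,.1169,.05]), R.from_rotvec(manip.observe()['tool_rot']).as_matrix().round(3).tolist())
E
```

```text
t: 5.1
ee_pos: [0.6464, 0.1175, 0.1212]
tool_rot: [-0.039, -3.14, 0.001]
force: [0.1, -0.5, 0.1]
finger_gap: 0.798
grip_force: 0.0
[-0.00088023 -0.00057714  0.07123065] [[-1.0, 0.025, -0.002], [0.025, 1.0, -0.001], [0.002, -0.001, -1.0]]
```

Converted, 0.076 m / 0.8 = 0.095, 0.06 m / 0.8 = 0.075.

```bash
echo '[[[0,0,0.0375,0,0,0],[0,0,0.075,0,0,0],[0,0,0.095,0,0,0],[0,0,0.095,0,0,0],[0,0,0.095,0,0,0]]]' | python3 jog.py; echo '[[[0,0,0.0025,0,0,0],[0,0,0.005,0,0,0],[0,0,0.005,0,0,0]]]' | python3 jog.py; echo '[[[0,0,0.0025,0,0,0],[0,0,0.005,0,0,0],[0,0,0.005,0,0,0]]]' | python3 jog.py
```

```text
t: 5.52
ee_pos: [0.6475, 0.1162, 0.0469]
tool_rot: [0.043, 3.14, -0.0]
force: [-0.5, 0.6, -0.0]
finger_gap: 0.799
grip_force: 0.0
t: 5.77
ee_pos: [0.6483, 0.1169, 0.0429]
tool_rot: [0.042, 3.139, 0.0]
force: [-0.6, 0.0, -0.0]
finger_gap: 0.801
grip_force: 0.0
t: 6.02
ee_pos: [0.647, 0.117, 0.0372]
tool_rot: [-0.042, -3.141, 0.0]
force: [0.4, -0.7, -0.2]
finger_gap: 0.803
grip_force: 0.0
```

Converted, 0.002 m / 0.8 = 0.0025.

```bash
echo '[[[0,0,0.0025,0,0,0],[0,0,0.0025,0,0,0],[0,0,0.0025,0,0,0],[0,0,0.0025,0,0,0]]]' | python3 jog.py; echo '[[[0,0,0,0,0,0],[0,0,0,0,0,0],[0,0,0,0,0,0],[0,0,0,0,0,0],[0,0,0,0,0,0],[0,0,0,0,0,0]]]' | python3 jog.py 0.4 60; python3 -c "
from h import *
o=manip.observe();print(o['torque'],o['joints'])"
```

```text
t: 6.35
ee_pos: [0.6471, 0.117, 0.0352]
tool_rot: [-0.042, -3.141, 0.0]
force: [-0.1, 0.2, 0.3]
finger_gap: 0.804
grip_force: 0.0
t: 6.85
ee_pos: [0.6472, 0.116, 0.0359]
tool_rot: [0.041, 3.141, -0.002]
force: [-1.3, -3.7, 4.9]
finger_gap: 0.589
grip_force: 63.1
[-0.87116228  0.29107887  0.04205999] [ 0.07329467  0.64767272  1.55006555 -0.00191467  0.9439319  -1.46999186]
```

Converted, -0.11 rad / 3.1416 = -0.035.

```bash
echo '[[[0,0,0,0,0,-0.035],[0,0,0,0,0,-0.07],[0,0,0,0,0,-0.105],[0,0,0,0,0,-0.1401],[0,0,0,0,0,-0.1751],[0,0,0,0,0,-0.2101],[0,0,0,0,0,-0.2451],[0,0,0,0,0,-0.2801],[0,0,0,0,0,-0.3183],[0,0,0,0,0,-0.3533],[0,0,0,0,0,-0.3883],[0,0,0,0,0,-0.4202]]]' | python3 jog.py; echo '[[[0,0,0,0,0,0],[0,0,0,0,0,0],[0,0,0,0,0,0],[0,0,0,0,0,0]]]' | python3 jog.py; python3 -c "
from h import *
o=manip.observe();print(o['torque'],o['joints']);shot('side','s1')"
```

```text
t: 7.85
ee_pos: [0.6481, 0.115, 0.036]
tool_rot: [1.9, -2.502, 0.005]
force: [0.1, -7.2, 3.8]
finger_gap: 0.591
grip_force: 62.9
t: 8.18
ee_pos: [0.648, 0.1151, 0.0359]
tool_rot: [1.894, -2.506, 0.005]
force: [0.0, -8.0, 3.5]
finger_gap: 0.589
grip_force: 63.0
[-1.19639495 -0.12516871  0.16486971] [ 0.07251274  0.64782117  1.5495808  -0.00358038  0.94291956 -2.79027802]
```

Converted, -0.085 m / 0.8 = -0.1063, -0.065 m / 0.8 = -0.0813.

```bash
echo '[[[0,0,0,0,0,0],[0,0,0,0,0,0],[0,0,-0.0375,0,0,0],[0,0,-0.0813,0,0,0],[0,0,-0.1063,0,0,0],[0,0,-0.1063,0,0,0],[0,0,-0.1063,0,0,0]]]' | python3 jog.py 0.8; python3 -c "
from h import *
c=shot('wrist','wE');shot('scene','sc1');print(manip.observe()['ee_pos'])"
echo '[[[0,0,0,0,0,0.0395],[0,0,0,0,0,0.0789],[0,0,0,0,0,0.1184],[0,0,0,0,0,0.1579],[0,0,0,0,0,0.1974],[0,0,0,0,0,0.2368],[0,0,0,0,0,0.2763],[0,0,0,0,0,0.3158],[0,0,0,0,0,0.3552],[0,0,0,0,0,0.3947],[0,0,0,0,0,0.4342],[0,0,0,0,0,0.4736]]]' | python3 jog.py
echo '[[[0,0,0,0,0,0.0395],[0,0,0,0,0,0.0789],[0,0,0,0,0,0.1184],[0,0,0,0,0,0.1579],[0,0,0,0,0,0.1974],[0,0,0,0,0,0.2368],[0,0,0,0,0,0.2763],[0,0,0,0,0,0.3158],[0,0,0,0,0,0.3552],[0,0,0,0,0,0.3947],[0,0,0,0,0,0.4342],[0,0,0,0,0,0.4736]]]' | python3 jog.py
echo '[[[0,0,0,0,0,0.0395],[0,0,0,0,0,0.0789],[0,0,0,0,0,0.1184],[0,0,0,0,0,0.1579],[0,0,0,0,0,0.1974],[0,0,0,0,0,0.2368],[0,0,0,0,0,0.2763],[0,0,0,0,0,0.3158],[0,0,0,0,0,0.3552],[0,0,0,0,0,0.3947],[0,0,0,0,0,0.4342],[0,0,0,0,0,0.4736]]]' | python3 jog.py 0.4
python3 -c "
from h import *
print(tool([.6471,.1169,.066]),manip.observe()['joints'])"
```

```text
t: 8.82
ee_pos: [0.6483, 0.1175, 0.1218]
tool_rot: [-1.891, 2.505, -0.002]
force: [-0.7, -0.2, -0.3]
finger_gap: 0.801
grip_force: 0.0
[0.6462764  0.11722794 0.1193505 ]
t: 9.92
ee_pos: [0.6457, 0.117, 0.1181]
tool_rot: [-0.315, -3.122, 0.001]
force: [-0.2, 0.1, 0.6]
finger_gap: 0.8
grip_force: 0.0
t: 10.92
ee_pos: [0.6457, 0.117, 0.1181]
tool_rot: [-2.347, -2.085, 0.005]
force: [0.1, -0.2, 0.2]
finger_gap: 0.799
grip_force: 0.0
t: 11.92
ee_pos: [0.6457, 0.117, 0.1181]
tool_rot: [3.141, -0.056, -0.006]
force: [-0.1, -0.6, 0.0]
finger_gap: 0.399
grip_force: 0.0
[1.55299308e-03 4.99215943e-05 5.20837514e-02] [7.40308159e-02 5.48904536e-01 1.49378552e+00 9.85139534e-05
 1.10270665e+00 1.68012024e+00]
```

View pics/wE.png

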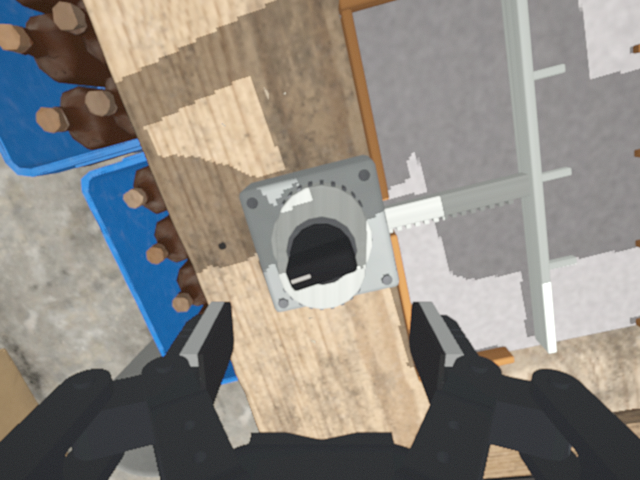

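wE shows the ring turned, with its long side now across the tray, and the knob bar with its white line at (291,284)-(312,277). I'll compute the bar's angle.

```bash
python3 - <<'E'
from h import *
c=load('wE');
def ln(c,p,q):
    a=plane(c,*p,.082);b=plane(c,*q,.082);v=b-a;print(a.round(4),b.round(4),np.arctan(v[1]/v[0]))
ln(c,(312,277),(291,284)); ln(c,(355,265),(289,288))
im=c['color'][225:300,270:375]; print(im.shape)
C=load('wC'); ln(C,(250+164/3,238+253/3),(250+170/3,238+288/3))
g=cv2.cvtColor(c['color'],cv2.COLOR_RGB2GRAY); m=np.zeros_like(g); m[270:295,285:318]=(g[270:295,285:318]>110)
ys,xs=np.nonzero(m); print(len(xs)); 
E
```

```text
[0.6515 0.1181 0.082 ] [0.6628 0.1189 0.082 ] 0.07086295696252055
[0.6293 0.1177 0.082 ] [0.6644 0.1207 0.082 ] 0.08606237195708855
(75, 105, 3)
[0.6528 0.1166 0.082 ] [0.6631 0.1182 0.082 ] 0.14587560085494988
421
```

Converted, 0.057 m / 0.8 = 0.0713, 0.0015 m / 0.8 = 0.0019, -0.11 rad / 3.1416 = -0.035.

```bash
echo '[[[0.0019,0,0.025,0,0,-0.035],[0.0019,0,0.0563,0,0,-0.035],[0.0019,0,0.0713,0,0,-0.035],[0.0019,0,0.0713,0,0,-0.035],[0.0019,0,0.0713,0,0,-0.035]]]' | python3 jog.py; echo '[[[0,0,0,0,0,0],[0,0,0,0,0,0],[0,0,0,0,0,0],[0,0,0,0,0,0],[0,0,0,0,0,0],[0,0,0,0,0,0]]]' | python3 jog.py 0.05 60; python3 -c "
from h import *
o=manip.observe();print(o['torque'],o['joints'],tool([.6471,.1169,.061]))"
```

```text
t: 12.33
ee_pos: [0.6475, 0.1169, 0.062]
tool_rot: [3.139, 0.126, -0.005]
force: [0.6, 0.2, 0.5]
finger_gap: 0.399
grip_force: 0.0
t: 12.83
ee_pos: [0.6491, 0.1162, 0.0642]
tool_rot: [3.138, 0.127, 0.001]
force: [-1.5, -6.0, 4.6]
finger_gap: 0.144
grip_force: 59.9
[-0.8124871   0.17201781 -0.13113155] [ 7.30637139e-02  6.13603441e-01  1.52985292e+00 -1.20564577e-03
  9.97332788e-01  1.56389926e+00] [-0.00189743 -0.00084566  0.00316554]
```

Converted, -0.12 rad / 3.1416 = -0.0382.

```bash

echo '[[[0,0,0,0,0,-0.0382],[0,0,0,0,0,-0.0764],[0,0,0,0,0,-0.1146],[0,0,0,0,0,-0.1528],[0,0,0,0,0,-0.191],[0,0,0,0,0,-0.2292],[0,0,0,0,0,-0.2674],[0,0,0,0,0,-0.3056],[0,0,0,0,0,-0.3438],[0,0,0,0,0,-0.382],[0,0,0,0,0,-0.4202],[0,0,0,0,0,-0.4584]]]' | python3 jog.py - | grep -E 'force|rot'
echo '[[[0,0,0,0,0,-0.0382],[0,0,0,0,0,-0.0764],[0,0,0,0,0,-0.1146],[0,0,0,0,0,-0.1528],[0,0,0,0,0,-0.191],[0,0,0,0,0,-0.2292],[0,0,0,0,0,-0.2674],[0,0,0,0,0,-0.3056],[0,0,0,0,0,-0.3438],[0,0,0,0,0,-0.382],[0,0,0,0,0,-0.4202],[0,0,0,0,0,-0.4584]]]' | python3 jog.py | grep -E 'force|rot'
echo '[[[0,0,0,0,0,-0.0382],[0,0,0,0,0,-0.0764],[0,0,0,0,0,-0.1146],[0,0,0,0,0,-0.1337],[0,0,0,0,0,-0.1337],[0,0,0,0,0,-0.1337]]]' | python3 jog.py
python3 -c "
from h import *
o=manip.observe();print(o['torque'],o['joints']);shot('side','s2');c=shot('wrist','wF')
"
```

```text
tool_rot: [-2.27, -2.171, 0.001]
force: [-3.1, -2.8, 6.3]
grip_force: 60.2
tool_rot: [-0.274, -3.128, 0.002]
force: [-4.9, -6.7, 7.5]
grip_force: 60.4
t: 15.33
ee_pos: [0.6476, 0.1158, 0.0641]
tool_rot: [0.377, -3.117, 0.003]
force: [-4.5, -6.3, 8.7]
finger_gap: 0.146
grip_force: 60.3
[-1.21076574  0.77599184  0.21836381] [ 0.07312385  0.61311207  1.53099611 -0.00218008  0.99946704 -1.73692643]
```

View pics/wF.png

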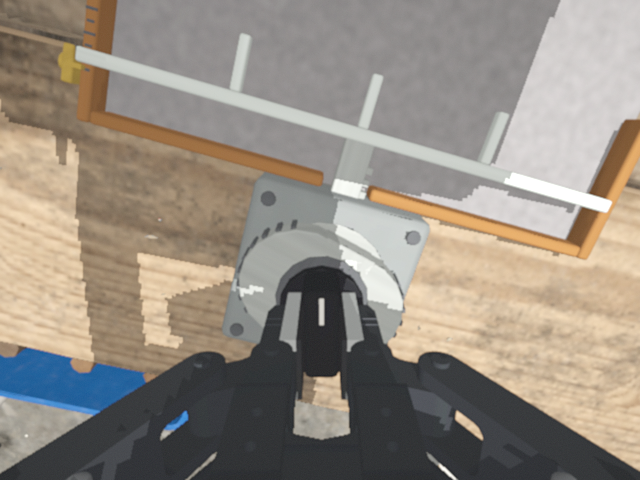

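wF shows the bar's right end at about (77,50) and the brass mark at about (69,63), so it is nearly there. I'll enlarge it and measure the mark and pointer at z 22 mm.

```bash
python3 - <<'E'
from h import *
c=load('wF'); im=c['color'][20:110,40:150,::-1]; cv2.imwrite('pics/c3.png',cv2.resize(im,None,fx=6,fy=6,interpolation=cv2.INTER_CUBIC))
E
```

```text
(no output)
```

View pics/c3.png

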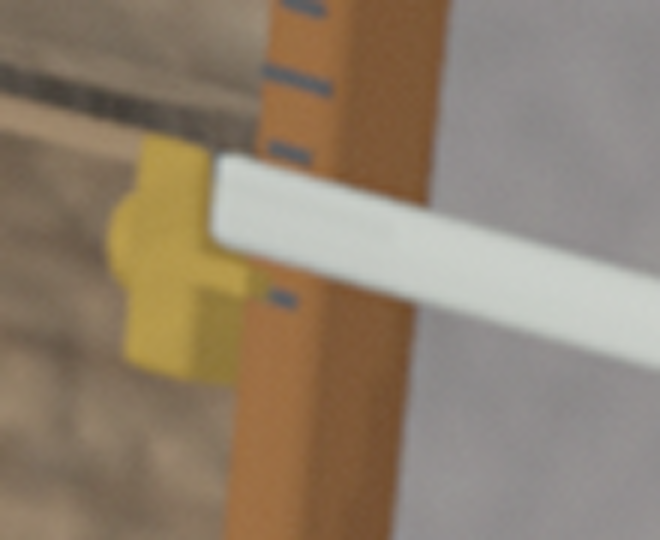

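The enlargement shows the mark's tip at crop (262,282), which is pixel (83.7,67), and the bar's front corner at crop (220,156), which is pixel (76.7,46).

```bash
python3 - <<'E'
from h import *
c=load('wF'); y=-.027; ex=np.array([np.cos(y),np.sin(y),0]); O=np.array([.6471,.1169,0])-.158*ex
px=lambda u,v:(40+(u-.5)/6+0, 20+(v-.5)/6)
for n,p,z in[('ptr',px(217,157),.022),('front',px(222,156),.024),('front2',px(440,213),.024),('mark',px(262,282),.022),('mark',px(235,276),.022),('tick',px(290,153),.018),('tick',px(283,300),.018)]:
    X=plane(c,*p,z); print(n,X.round(4),'tray x',((X-O)@ex).round(4))
E
```

```text
ptr [ 0.5696 -0.0098  0.022 ] tray x 0.084
front [ 0.5695 -0.0083  0.024 ] tray x 0.0838
front2 [0.5695 0.0069 0.024 ] tray x 0.0834
mark [ 0.5772 -0.0062  0.022 ] tray x 0.0914
mark [ 0.5772 -0.0081  0.022 ] tray x 0.0915
tick [ 0.5681 -0.007   0.018 ] tray x 0.0823
tick [ 0.5782 -0.0069  0.018 ] tray x 0.0924
```

Converted, -0.38 rad / 3.1416 = -0.121.

```bash
echo '[[[0,0,0,0,0,-0.0318],[0,0,0,0,0,-0.0637],[0,0,0,0,0,-0.0955],[0,0,0,0,0,-0.121],[0,0,0,0,0,-0.121],[0,0,0,0,0,-0.121],[0,0,0,0,0,-0.121]]]' | python3 jog.py
python3 - <<'E'
from h import *
c=shot('wrist','wG'); y=-.027; ex=np.array([np.cos(y),np.sin(y),0]);ey=np.array([-ex[1],ex[0],0]); O=np.array([.6471,.1169,0])-.158*ex
p=O+.0914*ex-.127*ey+[0,0,.022]; u,v=proj(c,p).astype(int); print(u,v)
u=max(u-40,0);v=max(v-40,0);print('origin',u,v)
cv2.imwrite('pics/c4.png',cv2.resize(c['color'][v:v+80,u:u+100,::-1],None,fx=6,fy=6,interpolation=cv2.INTER_CUBIC))
E
```

```text
t: 16.02
ee_pos: [0.6477, 0.1156, 0.0641]
tool_rot: [0.958, -2.99, 0.003]
force: [-4.3, -6.5, 7.4]
finger_gap: 0.146
grip_force: 60.3
171 -19
origin 131 0
```

View pics/c4.png

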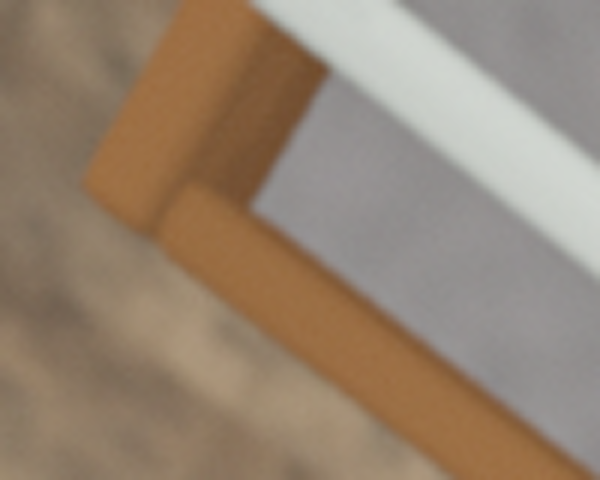

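The mark is just out of frame at this angle; only the tray's rear right corner shows. I'll release, rise and turn back to look.

Converted, -0.12 m / 0.8 = -0.15, -0.1 m / 0.8 = -0.125, 0.6 rad / 3.1416 = 0.191.

```bash
echo '[[[0,0,0,0,0,0],[0,0,0,0,0,0],[0,0,0,0,0,0],[0,0,-0.0375,0,0,0],[0,0,-0.0813,0,0,0.0318],[0,0,-0.125,0,0,0.07],[0,0,-0.15,0,0,0.1082],[0,0,-0.15,0,0,0.1464],[0,0,-0.15,0,0,0.1846],[0,0,-0.15,0,0,0.191],[0,0,-0.15,0,0,0.191],[0,0,-0.15,0,0,0.191]]]' | python3 jog.py 0.4
python3 - <<'E'
from h import *
c=shot('wrist','wG2'); y=-.027; ex=np.array([np.cos(y),np.sin(y),0]);ey=np.array([-ex[1],ex[0],0]); O=np.array([.6471,.1169,0])-.158*ex
p=O+.0914*ex-.127*ey+[0,0,.022]; u,v=proj(c,p).astype(int); print(u,v)
u=max(u-40,0);v=max(v-40,0);print('origin',u,v)
cv2.imwrite('pics/c5.png',cv2.resize(c['color'][v:v+80,u:u+100,::-1],None,fx=6,fy=6,interpolation=cv2.INTER_CUBIC))
E
```

```text
t: 17.07
ee_pos: [0.6485, 0.1172, 0.1828]
tool_rot: [0.036, -3.141, -0.0]
force: [-0.9, -0.3, -0.6]
finger_gap: 0.4
grip_force: 0.0
152 119
origin 112 79
```

View pics/c5.png

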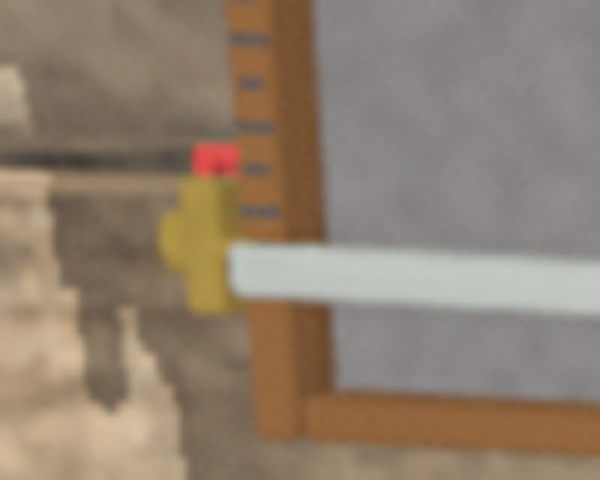

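The bar's front edge is at crop (235,243). The clip spans crop v 178 to 313, so its centre is about 245, level with the bar.

```bash
python3 - <<'E'
from h import *
c=load('wG2'); y=-.027; ex=np.array([np.cos(y),np.sin(y),0]); O=np.array([.6471,.1169,0])-.158*ex
px=lambda u,v:(112+(u-.5)/6, 79+(v-.5)/6)
for n,p,z in[('front',px(235,243),.024),('front2',px(500,257),.024),('clip a',px(215,178),.020),('clip b',px(215,313),.020),('mark tip(old)',px(235,245),.022)]:
    X=plane(c,*p,z); print(n,X.round(4),'tray x',((X-O)@ex).round(4))
print(tool([.6471,.1169,.0355]),R.from_rotvec(manip.observe()['tool_rot']).as_matrix()[:2,:2].round(3).tolist(),manip.observe()['joints'][5])
E
```

```text
front [ 0.577  -0.0082  0.024 ] tray x 0.0913
front2 [0.5779 0.024  0.024 ] tray x 0.0913
clip a [ 0.5695 -0.0115  0.02  ] tray x 0.0839
clip b [ 0.5855 -0.0132  0.02  ] tray x 0.1
mark tip(old) [ 0.5773 -0.009   0.022 ] tray x 0.0916
[ 0.00122843 -0.00021051  0.14724661] [[-1.0, -0.022], [-0.022, 1.0]] -1.5190445534545993
```

Units first: shifts go in shares of 0.8 m and turns go in shares of pi rad. So 0.06 m / 0.8 = 0.075, 0.05 m / 0.8 = 0.0625, -1.272 rad / 3.1416 = -0.4049.

```bash
echo '[[[0.0015,0,0,0,0,-0.0382],[0.0015,0,0,0,0,-0.0764],[0.0015,0,0.0125,0,0,-0.1146],[0.0015,0,0.025,0,0,-0.1528],[0.0015,0,0.0375,0,0,-0.191],[0.0015,0,0.05,0,0,-0.2292],[0.0015,0,0.0625,0,0,-0.2674],[0.0015,0,0.075,0,0,-0.3056],[0.0015,0,0.075,0,0,-0.3438],[0.0015,0,0.075,0,0,-0.382],[0.0015,0,0.075,0,0,-0.4049],[0.0015,0,0.075,0,0,-0.4049]]]' | python3 jog.py 0.8
python3 -c "
from h import *
print(tool([.6471,.1169,.0355]),manip.observe()['joints'][5])"
```

```text
t: 18.12
ee_pos: [0.6473, 0.117, 0.1226]
tool_rot: [1.895, -2.505, -0.001]
force: [0.4, 0.1, 0.1]
finger_gap: 0.798
grip_force: 0.0
[9.56081967e-05 7.39274512e-05 8.71478142e-02] -2.79253360865837
```

Converted, 0.087 m / 0.8 = 0.1088, 0.06 m / 0.8 = 0.075.

```bash
echo '[[[0,0,0.0375,0,0,0],[0,0,0.075,0,0,0],[0,0,0.1088,0,0,0],[0,0,0.1088,0,0,0],[0,0,0.1088,0,0,0]]]' | python3 jog.py
echo '[[[0,0,0,0,0,0],[0,0,0,0,0,0],[0,0,0,0,0,0],[0,0,0,0,0,0],[0,0,0,0,0,0],[0,0,0,0,0,0]]]' | python3 jog.py 0.4 60
echo '[[[0,0,0,0,0,0.035],[0,0,0,0,0,0.07],[0,0,0,0,0,0.105],[0,0,0,0,0,0.1401],[0,0,0,0,0,0.1751],[0,0,0,0,0,0.2101],[0,0,0,0,0,0.2451],[0,0,0,0,0,0.2801],[0,0,0,0,0,0.3151],[0,0,0,0,0,0.3501],[0,0,0,0,0,0.382],[0,0,0,0,0,0.4011]]]' | python3 jog.py; python3 -c "
from h import *
o=manip.observe();print(o['torque'],o['joints'][5])"
```

```text
t: 18.53
ee_pos: [0.6459, 0.1168, 0.0349]
tool_rot: [1.887, -2.507, -0.003]
force: [-0.7, 0.3, 0.2]
finger_gap: 0.801
grip_force: 0.0
t: 19.03
ee_pos: [0.6486, 0.1171, 0.0385]
tool_rot: [-1.889, 2.508, -0.002]
force: [-1.7, 0.8, 7.5]
finger_gap: 0.584
grip_force: 64.4
t: 20.03
ee_pos: [0.6495, 0.1161, 0.0385]
tool_rot: [-0.042, 3.137, -0.002]
force: [-0.2, -3.5, 5.5]
finger_gap: 0.59
grip_force: 64.3
[-0.5924617   0.08048744  0.12643797] -1.5230730577645357
```

Converted, 0.075 rad / 3.1416 = 0.0239.

```bash
echo '[[[0,0,0,0,0,0.0127],[0,0,0,0,0,0.0239],[0,0,0,0,0,0.0239],[0,0,0,0,0,0.0239]]]' | python3 jog.py; python3 -c "
from h import *
o=manip.observe();print(o['torque'],o['joints'][5])"; echo '[[[0,0,0,0,0,0],[0,0,0,0,0,0],[0,0,0,0,0,0],[0,0,-0.0375,0,0,0],[0,0,-0.0875,0,0,0],[0,0,-0.1375,0,0,0],[0,0,-0.1875,0,0,0],[0,0,-0.2125,0,0,0],[0,0,-0.2125,0,0,0],[0,0,-0.2125,0,0,0]]]' | python3 jog.py 0.8
python3 - <<'E'
from h import *
c=shot('wrist','wH'); cv2.imwrite('pics/c6.png',cv2.resize(c['color'][70:350,80:420,::-1],None,fx=2,fy=2,interpolation=cv2.INTER_CUBIC))
E
```

```text
t: 20.37
ee_pos: [0.6495, 0.116, 0.0385]
tool_rot: [0.067, 3.137, -0.002]
force: [-0.2, -3.3, 4.7]
finger_gap: 0.586
grip_force: 64.4
[-0.57347081  0.10848562  0.53044128] -1.453725194202194
t: 21.2
ee_pos: [0.6485, 0.1172, 0.2081]
tool_rot: [0.069, 3.137, 0.001]
force: [-0.6, -0.8, 0.2]
finger_gap: 0.799
grip_force: 0.0
```

View pics/c6.png

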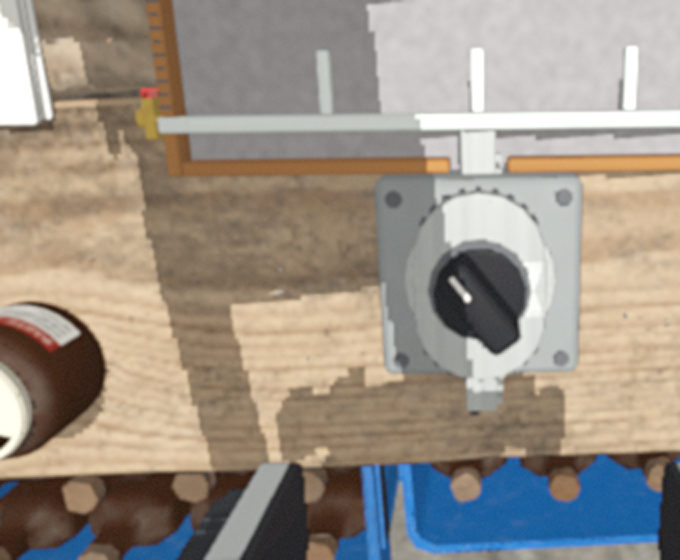

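The crop shows the ring tight (torque rose to 0.53 N m at its stop), its long side along the tray's x again, and the bar level with the mark. Next I look over the kit parts from two places and measure by masks.

Converted, -0.217 m / 0.8 = -0.2713, 0.1485 m / 0.8 = 0.1856, -0.044 rad / 3.1416 = -0.014.

```bash
echo '[[[0.025,-0.0375,-0.0125,0,0,-0.014],[0.05,-0.075,-0.025,0,0,-0.014],[0.075,-0.1125,-0.0375,0,0,-0.014],[0.1,-0.15,-0.05,0,0,-0.014],[0.125,-0.1875,-0.0525,0,0,-0.014],[0.15,-0.225,-0.0525,0,0,-0.014],[0.175,-0.2625,-0.0525,0,0,-0.014],[0.1856,-0.2713,-0.0525,0,0,-0.014],[0.1856,-0.2713,-0.0525,0,0,-0.014],[0.1856,-0.2713,-0.0525,0,0,-0.014]]]' | python3 jog.py 1.0
python3 -c "
from h import *
shot('wrist','k1')"
echo '[[[0,-0.05,0,0,0,0],[0,-0.1,0,0,0,0],[0,-0.15,0,0,0,0],[0,-0.175,0,0,0,0],[0,-0.175,0,0,0,0],[0,-0.175,0,0,0,0]]]' | python3 jog.py
cat >> h.py <<'E'
Y=-.027; EX=np.array([np.cos(Y),np.sin(Y),0]);EY=np.array([-EX[1],EX[0],0]); O=np.array([.6471,.1169,0])-.158*EX
def rectify(c,z,x0,x1,y0,y1,s=1000):  # top-down picture of plane z, 1 px = 1/s m; row=x, col=y
    src=np.float32([proj(c,(x,y,z)) for x,y in((x0,y0),(x0,y1),(x1,y1),(x1,y0))])
    w,h=int((y1-y0)*s),int((x1-x0)*s)
    return cv2.warpPerspective(c['color'],cv2.getPerspectiveTransform(src,np.float32([(0,0),(w,0),(w,h),(0,h)])),(w,h))
def masks(c,lo,hi,z,roi,minA=150):
    "colour blobs on plane z: centre, size, angle of the long side to world x"
    x0,x1,y0,y1=roi; im=cv2.cvtColor(rectify(c,z,*roi),cv2.COLOR_RGB2HSV)
    m=cv2.morphologyEx(cv2.inRange(im,lo,hi),cv2.MORPH_CLOSE,np.ones((5,5)))
    m=cv2.morphologyEx(m,cv2.MORPH_OPEN,np.ones((3,3)))
    for k in cv2.findContours(m,cv2.RETR_EXTERNAL,cv2.CHAIN_APPROX_NONE)[0]:
        if cv2.contourArea(k)<minA: continue
        b=cv2.boxPoints(cv2.minAreaRect(k)); e=[b[1]-b[0],b[2]-b[1]]; L=[np.linalg.norm(v) for v in e]; v=e[int(np.argmax(L))]
        ctr=b.mean(0)/1000; print('xy',[round(x0+ctr[1],4),round(y0+ctr[0],4)],'size mm',np.round(sorted(L),1),'ang',round(float(np.arctan(v[0]/v[1])),3),'area',cv2.contourArea(k))
E
python3 - <<'E'
from h import *
shot('wrist','k2')
for n in('k1','k2'):
    c=load(n); cv2.imwrite(f'pics/{n}r.png',rectify(c,.012,.42,.66,-.36,0)[:,:,::-1])
    print(n,'white');masks(c,(0,0,120),(180,40,255),.014,(.42,.63,-.16,-.03))
    print('orange');masks(c,(3,150,100),(18,255,255),.01,(.40,.66,-.4,-.23))
r=np.vstack([cv2.imread('pics/k1r.png'),cv2.imread('pics/k2r.png')]); cv2.imwrite('pics/c7.png',cv2.resize(r,None,fx=1.25,fy=1.25))
E
```

```text
t: 22.08
ee_pos: [0.489, -0.093, 0.2471]
tool_rot: [-0.002, -3.14, -0.002]
force: [0.6, -0.4, 0.2]
finger_gap: 0.997
grip_force: 0.0
t: 22.63
ee_pos: [0.4907, -0.2332, 0.2475]
tool_rot: [-0.001, -3.141, -0.002]
force: [-0.5, 0.4, -0.2]
finger_gap: 1.002
grip_force: 0.0
k1 white
xy [np.float32(0.552), np.float32(-0.084)] size mm [46. 52.] ang -0.0 area 2277.0
xy [np.float32(0.48), np.float32(-0.0825)] size mm [38. 47.] ang 1.571 area 1693.0
orange
xy [np.float32(0.4983), np.float32(-0.3092)] size mm [ 22.2 103.7] ang 0.221 area 1637.5
k2 white
xy [np.float32(0.6202), np.float32(-0.085)] size mm [13.9 30.9] ang 0.656 area 286.0
xy [np.float32(0.5515), np.float32(-0.0865)] size mm [51.3 51.7] ang -0.029 area 2512.0
xy [np.float32(0.4804), np.float32(-0.0846)] size mm [37.8 51. ] ang 1.531 area 1817.0
orange
xy [np.float32(0.4984), np.float32(-0.3103)] size mm [ 21.4 103.9] ang 0.21 area 1381.5h.py:32: RuntimeWarning: divide by zero encountered in scalar divide
  ctr=b.mean(0)/1000; print('xy',[round(x0+ctr[1],4),round(y0+ctr[0],4)],'size mm',np.round(sorted(L),1),'ang',round(float(np.arctan(v[0]/v[1])),3),'area',cv2.contourArea(k))
```

View pics/c7.png

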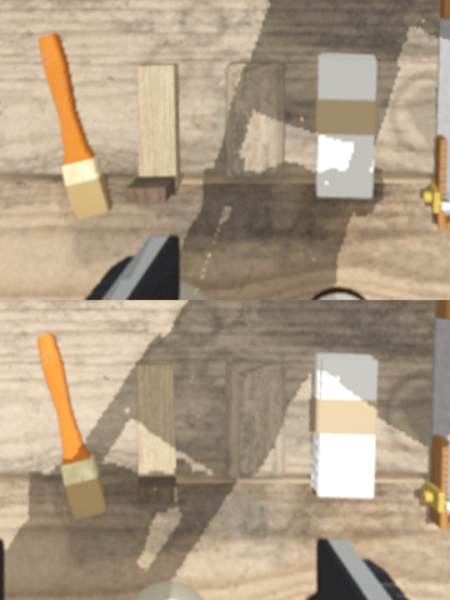

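The rectified views show, from left to right, the brush (bristles at the far end), the gauge (raised block at the far end), the block and the bundle. The centres are:

| Part | x | y | Angle |
|---|---|---|---|
| Bundle | 0.5205 | -0.083 | -0.017 |
| Block | 0.516 | -0.155 | about 0 |
| Gauge | 0.522 | -0.234 | about 0 |
| Brush | 0.520 | -0.303 | 0.24 |

Bundle first.

Converted, 0.197 m / 0.8 = 0.2463, 0.151 m / 0.8 = 0.1888, 0.017 rad / 3.1416 = 0.0054.

```bash
echo '[[[0,0.05,0,0,0,0.0054],[-0.0125,0.1,0,0,0,0.0054],[-0.025,0.15,0,0,0,0.0054],[-0.0375,0.1888,0.025,0,0,0.0054],[-0.0375,0.1888,0.075,0,0,0.0054],[-0.0375,0.1888,0.125,0,0,0.0054],[-0.0375,0.1888,0.175,0,0,0.0054],[-0.0375,0.1888,0.225,0,0,0.0054],[-0.0375,0.1888,0.2463,0,0,0.0054],[-0.0375,0.1888,0.2463,0,0,0.0054],[-0.0375,0.1888,0.2463,0,0,0.0054]]]' | python3 jog.py 0.67 40
python3 -c "
from h import *
print(tool([.5205,-.082,.012]))"
```

```text
t: 23.6
ee_pos: [0.5188, -0.0805, 0.0507]
tool_rot: [-0.023, -3.139, -0.002]
force: [-0.1, 0.5, 0.2]
finger_gap: 0.672
grip_force: 0.0
[-0.00178251 -0.00151876  0.03864975]
```

Converted, 0.038 m / 0.8 = 0.0475, 0.02 m / 0.8 = 0.025.

```bash
echo '[[[-0.0019,-0.0019,0.025,0,0,0],[-0.0019,-0.0019,0.0475,0,0,0],[-0.0019,-0.0019,0.0475,0,0,0],[-0.0019,-0.0019,0.0475,0,0,0]]]' | python3 jog.py; for i in 1 2 3; do echo '[[[0,0,0.0025,0,0,0],[0,0,0.005,0,0,0],[0,0,0.005,0,0,0]]]' | python3 jog.py|grep -E 'ee_pos|^force'; done
```

```text
t: 23.93
ee_pos: [0.5218, -0.0835, 0.0145]
tool_rot: [0.025, 3.141, -0.0]
force: [-1.0, 0.3, 0.5]
finger_gap: 0.671
grip_force: 0.0
ee_pos: [0.5219, -0.084, 0.0103]
force: [0.7, -0.6, 0.4]
ee_pos: [0.5209, -0.0839, 0.0052]
force: [-0.2, 0.3, 0.1]
ee_pos: [0.5208, -0.0838, 0.0009]
force: [-0.6, 0.0, -0.5]
```

Converted, -0.001 m / 0.8 = -0.0013.

```bash
echo '[[[0,0,-0.0013,0,0,0],[0,0,-0.0013,0,0,0],[0,0,-0.0013,0,0,0],[0,0,-0.0013,0,0,0],[0,0,-0.0013,0,0,0],[0,0,-0.0013,0,0,0]]]' | python3 jog.py 0.3 40; echo '[[[0,0,-0.025,0,0,0],[0,0,-0.0625,0,0,0],[0,0,-0.1,0,0,0],[0,0,-0.125,0,0,0],[0,0,-0.125,0,0,0],[0,0,-0.125,0,0,0]]]' | python3 jog.py; python3 -c "
from h import *
T=O+.005*EX-.0945*EY;print(T,tool([T[0],T[1],.03]))"
```

```text
t: 25.18
ee_pos: [0.5211, -0.0839, 0.0023]
tool_rot: [-0.026, -3.141, 0.0]
force: [-0.5, -0.5, -0.4]
finger_gap: 0.535
grip_force: 41.2
t: 25.68
ee_pos: [0.522, -0.0841, 0.1034]
tool_rot: [0.026, 3.139, -0.001]
force: [-0.2, 0.0, -1.0]
finger_gap: 0.533
grip_force: 41.3
[0.49160458 0.02656494 0.        ] [0.03249922 0.11022857 0.07323424]
```

Converted, 0.11 m / 0.8 = 0.1375, 0.03 m / 0.8 = 0.0375, 0.01 rad / 3.1416 = 0.0032.

```bash
echo '[[[0.0125,0.0438,0,0,0,0.0032],[0.025,0.0875,0,0,0,0.0032],[0.04,0.1375,0,0,0,0.0032],[0.04,0.1375,0.0375,0,0,0.0032],[0.04,0.1375,0.075,0,0,0.0032],[0.04,0.1375,0.0938,0,0,0.0032],[0.04,0.1375,0.0938,0,0,0.0032],[0.04,0.1375,0.0938,0,0,0.0032]]]' | python3 jog.py; python3 -c "
from h import *
T=O+.005*EX-.0945*EY;print(T,tool([T[0],T[1],.0065]))"
```

```text
t: 26.35
ee_pos: [0.4891, 0.0268, 0.0257]
tool_rot: [-0.042, -3.137, -0.0]
force: [0.3, 0.2, -0.4]
finger_gap: 0.532
grip_force: 41.3
[0.49160458 0.02656494 0.        ] [-0.00261103 -0.00020223  0.01921697]
```

Converted, 0.0195 m / 0.8 = 0.0244, 0.0185 m / 0.8 = 0.0231.

```bash
echo '[[[-0.0025,0,0.0125,0,0,0],[-0.0025,0,0.0231,0,0,0],[-0.0025,0,0.0244,0,0,0],[-0.0025,0,0.0244,0,0,0]]]' | python3 jog.py; echo '[[[0,0,0,0,0,0],[0,0,0,0,0,0],[0,0,0,0,0,0],[0,0,0,0,0,0],[0,0,-0.025,0,0,0],[0,0,-0.075,0,0,0],[0,0,-0.125,0,0,0],[0,0,-0.175,0,0,0],[0,0,-0.225,0,0,0],[0,-0.0375,-0.275,0,0,0],[0,-0.0875,-0.3,0,0,0],[0,-0.1375,-0.3,0,0,0]]]' | python3 jog.py 0.65
echo '[[[0,-0.0375,0,0,0,0],[0,-0.0625,0,0,0,0],[0,-0.0625,0,0,0,0],[0,-0.0625,0,0,0,0]]]' | python3 jog.py 0.8
python3 - <<'E'
from h import *
c=shot('wrist','m1'); print(O-.0945*EY)
print('white');masks(c,(0,0,150),(180,40,255),.018,(.40,.6,-.02,.065))
masks(c,(8,60,60),(25,200,255),.018,(.45,.54,-.005,.06))
print('brown/dark non grey');print(tool([.516,-.155,.05]))
# block/gauge texture: show average brightness profile across y at x .50..53
r=cv2.cvtColor(rectify(c,.012,.44,.62,-.36,-.1),cv2.COLOR_RGB2GRAY); e=cv2.Canny(r,40,110); 
print('col edges',[(round(-.36+i/1000,3),int(s)) for i,s in enumerate((e[40:110]>0).sum(0)) if s>25]); 
E
```

```text
t: 26.68
ee_pos: [0.4928, 0.0264, 0.0075]
tool_rot: [-0.043, -3.141, 0.0]
force: [-0.6, 0.4, -0.1]
finger_gap: 0.535
grip_force: 41.3
t: 27.68
ee_pos: [0.4926, -0.0761, 0.2521]
tool_rot: [0.037, 3.133, -0.003]
force: [1.5, 0.7, 0.4]
finger_gap: 0.654
grip_force: 0.0
t: 28.02
ee_pos: [0.4886, -0.1263, 0.2471]
tool_rot: [0.046, 3.141, 0.0]
force: [-1.3, -0.7, 0.6]
finger_gap: 0.8
grip_force: 0.0
[0.4866064  0.02669992 0.        ]
white
xy [np.float32(0.5115), np.float32(0.025)] size mm [ 78. 155.] ang 0.0 area 8704.5
xy [np.float32(0.4841), np.float32(0.0245)] size mm [27.  51.3] ang 1.544 area 1266.5
brown/dark non grey
[-0.02838394 -0.02900968  0.19688545]
col edges [(-0.221, 32), (-0.22, 38), (-0.218, 46), (-0.133, 30)]
```

Converted, 0.195 m / 0.8 = 0.2438, -0.029 m / 0.8 = -0.0363, -0.02 rad / 3.1416 = -0.0064.

```bash
echo '[[[-0.035,-0.0363,0.0375,0,0,-0.0064],[-0.035,-0.0363,0.0875,0,0,-0.0064],[-0.035,-0.0363,0.1375,0,0,-0.0064],[-0.035,-0.0363,0.1875,0,0,-0.0064],[-0.035,-0.0363,0.225,0,0,-0.0064],[-0.035,-0.0363,0.2438,0,0,-0.0064],[-0.035,-0.0363,0.2438,0,0,-0.0064],[-0.035,-0.0363,0.2438,0,0,-0.0064]]]' | python3 jog.py; python3 -c "
from h import *
print(tool([.516,-.155,.002]))"
```

```text
t: 28.73
ee_pos: [0.5155, -0.1538, 0.0514]
tool_rot: [-0.008, -3.139, -0.002]
force: [-0.8, 0.7, 0.1]
finger_gap: 0.803
grip_force: 0.0
[-0.00060298 -0.00123622  0.04936976]
```

Converted, 0.049 m / 0.8 = 0.0613, 0.04 m / 0.8 = 0.05.

```bash
echo '[[[0,-0.0013,0.025,0,0,0],[0,-0.0013,0.05,0,0,0],[0,-0.0013,0.0613,0,0,0],[0,-0.0013,0.0613,0,0,0],[0,-0.0013,0.0613,0,0,0]]]' | python3 jog.py;  echo '[[[0,0,0,0,0,0],[0,0,0,0,0,0],[0,0,0,0,0,0],[0,0,0,0,0,0],[0,0,0,0,0,0],[0,0,0,0,0,0]]]' | python3 jog.py 0.3 40; echo '[[[0,0,-0.025,0,0,0],[0,0,-0.0625,0,0,0],[0,0,-0.1,0,0,0],[0,0,-0.125,0,0,0],[0,0,-0.125,0,0,0],[0,0,-0.125,0,0,0]]]' | python3 jog.py; python3 -c "
from h import *
T=O+.0*EX+.0315*EY;print(T,tool([T[0],T[1],.03]))"
```

```text
t: 29.15
ee_pos: [0.5167, -0.1562, 0.0039]
tool_rot: [0.01, 3.141, -0.001]
force: [-0.1, 0.2, 0.5]
finger_gap: 0.801
grip_force: 0.0
t: 29.65
ee_pos: [0.5172, -0.1567, 0.0044]
tool_rot: [0.011, 3.139, -0.002]
force: [-0.1, 1.6, 6.9]
finger_gap: 0.523
grip_force: 41.0
t: 30.15
ee_pos: [0.5172, -0.1569, 0.1047]
tool_rot: [0.011, 3.138, -0.003]
force: [0.4, 0.6, -1.6]
finger_gap: 0.521
grip_force: 41.8
[0.49000798 0.152654   0.        ] [0.02957718 0.30944306 0.07405438]
```

Converted, 0.309 m / 0.8 = 0.3863, 0.02 m / 0.8 = 0.025, 0.02 rad / 3.1416 = 0.0064.

```bash
echo '[[[0.005,0.05,0,0,0,0.0032],[0.01,0.1,0,0,0,0.0064],[0.015,0.15,0,0,0,0.0064],[0.02,0.2,0,0,0,0.0064],[0.025,0.25,0,0,0,0.0064],[0.0313,0.3,0,0,0,0.0064],[0.0363,0.35,0,0,0,0.0064],[0.0363,0.3863,0.025,0,0,0.0064],[0.0363,0.3863,0.0625,0,0,0.0064],[0.0363,0.3863,0.0938,0,0,0.0064],[0.0363,0.3863,0.0938,0,0,0.0064],[0.0363,0.3863,0.0938,0,0,0.0064]]]' | python3 jog.py ; python3 -c "
from h import *
T=O+.0*EX+.0315*EY;print(T,tool([T[0],T[1],.0085]))"
```

```text
t: 31.15
ee_pos: [0.4868, 0.1525, 0.0262]
tool_rot: [-0.042, -3.136, 0.002]
force: [0.4, 0.6, -1.1]
finger_gap: 0.522
grip_force: 41.7
[0.49000798 0.152654   0.        ] [-0.00333929  0.0002654   0.01767987]
```

Converted, 0.0185 m / 0.8 = 0.0231, 0.0175 m / 0.8 = 0.0219.

```bash
echo '[[[-0.0038,0,0.0125,0,0,0],[-0.0038,0,0.0219,0,0,0],[-0.0038,0,0.0231,0,0,0],[-0.0038,0,0.0231,0,0,0]]]' | python3 jog.py; echo '[[[0,0,0,0,0,0],[0,0,0,0,0,0],[0,0,0,0,0,0],[0,0,0,0,0,0],[0,0,-0.025,0,0,0],[0,0,-0.075,0,0,0],[0,0,-0.125,0,0,0],[0,0,-0.175,0,0,0],[0,0,-0.225,0,0,0],[0,-0.05,-0.25,0,0,0],[0,-0.1,-0.275,0,0,0],[0,-0.15,-0.3,0,0,0]]]' | python3 jog.py 0.68
echo '[[[0,-0.05,0,0,0,0],[0,-0.1,0,0,0,0],[0,-0.15,0,0,0,0],[0,-0.2,0,0,0,0],[0,-0.25,0,0,0,0],[0,-0.275,0,0,0,0],[0,-0.275,0,0,0,0],[0,-0.275,0,0,0,0]]]' | python3 jog.py 0.8
python3 - <<'E'
from h import *
c=shot('wrist','m2'); print(manip.observe()['ee_pos'])
r=cv2.cvtColor(rectify(c,.012,.44,.62,-.32,-.14),cv2.COLOR_RGB2GRAY); e=cv2.Canny(r,40,110); 
print('col',[(round(-.32+i/1000,3),int(s)) for i,s in enumerate((e[40:110]>0).sum(0)) if s>20]); 
print('row',[(round(.44+i/1000,3),int(s)) for i,s in enumerate((e[:,70:105]>0).sum(1)) if s>14])
# gauge: saturated pale wood
h=cv2.cvtColor(rectify(c,.012,.44,.62,-.32,-.14),cv2.COLOR_RGB2HSV)
for y in range(-26,-19): print(y, h[60:100,int((.32+y/100)*1000)-2:int((.32+y/100)*1000)+3].reshape(-1,3).mean(0).round())
E
```

```text
t: 31.48
ee_pos: [0.4924, 0.1524, 0.0095]
tool_rot: [0.043, 3.141, -0.0]
force: [-0.7, -0.1, -0.5]
finger_gap: 0.523
grip_force: 41.8
t: 32.48
ee_pos: [0.489, 0.0404, 0.2472]
tool_rot: [0.038, 3.139, -0.0]
force: [0.7, 0.7, 0.0]
finger_gap: 0.679
grip_force: 0.0
t: 33.15
ee_pos: [0.483, -0.1797, 0.2453]
tool_rot: [-0.046, -3.141, -0.001]
force: [-0.8, -0.1, -0.1]
finger_gap: 0.799
grip_force: 0.0
[ 0.48288371 -0.17855114  0.24526567]
col [(-0.25, 25), (-0.249, 34), (-0.221, 40), (-0.218, 21)]
row [(0.445, 18), (0.447, 22), (0.463, 20), (0.472, 29), (0.56, 22)]
-26 [ 17.  50. 221.]
-25 [ 18.  60. 200.]
-24 [ 18.  70. 174.]
-23 [ 18.  68. 177.]
-22 [ 18.  63. 184.]
-21 [ 17.  53. 194.]
-20 [ 17.  56. 181.]
```

Converted, 0.195 m / 0.8 = 0.2438, -0.054 m / 0.8 = -0.0675, -0.025 rad / 3.1416 = -0.008.

```bash
echo '[[[-0.0313,-0.035,0.025,0,0,-0.008],[-0.0608,-0.0675,0.0375,0,0,-0.008],[-0.0608,-0.0675,0.0875,0,0,-0.008],[-0.0608,-0.0675,0.1375,0,0,-0.008],[-0.0608,-0.0675,0.1875,0,0,-0.008],[-0.0608,-0.0675,0.225,0,0,-0.008],[-0.0608,-0.0675,0.2438,0,0,-0.008],[-0.0608,-0.0675,0.2438,0,0,-0.008],[-0.0608,-0.0675,0.2438,0,0,-0.008]]]' | python3 jog.py 0.55; python3 -c "
from h import *
print(tool([.53,-.2345,.004]))"
```

```text
t: 33.95
ee_pos: [0.5301, -0.2323, 0.0499]
tool_rot: [-0.0, -3.14, -0.002]
force: [0.7, 0.0, 0.3]
finger_gap: 0.551
grip_force: 0.0
[-5.94057678e-06 -2.25236391e-03  4.59169638e-02]
```

Converted, 0.046 m / 0.8 = 0.0575, 0.04 m / 0.8 = 0.05.

```bash
echo '[[[0,-0.0013,0.025,0,0,0],[0,-0.0019,0.05,0,0,0],[0,-0.0019,0.0575,0,0,0],[0,-0.0019,0.0575,0,0,0],[0,-0.0019,0.0575,0,0,0]]]' | python3 jog.py;  echo '[[[0,0,0,0,0,0],[0,0,0,0,0,0],[0,0,0,0,0,0],[0,0,0,0,0,0],[0,0,0,0,0,0],[0,0,0,0,0,0]]]' | python3 jog.py 0.1 40; echo '[[[0,0,-0.025,0,0,0],[0,0,-0.0625,0,0,0],[0,0,-0.1,0,0,0],[0,0,-0.125,0,0,0],[0,0,-0.125,0,0,0],[0,0,-0.125,0,0,0]]]' | python3 jog.py; python3 -c "
from h import *
T=O+.008*EX-.0315*EY;print(T,tool([T[0],T[1],.03]))"
```

```text
t: 34.37
ee_pos: [0.5313, -0.2357, 0.0057]
tool_rot: [0.002, 3.14, -0.001]
force: [-0.2, -0.7, 0.4]
finger_gap: 0.547
grip_force: 0.0
t: 34.87
ee_pos: [0.5316, -0.2363, 0.0062]
tool_rot: [0.003, 3.139, -0.002]
force: [-0.8, 1.0, 5.5]
finger_gap: 0.335
grip_force: 39.2
t: 35.37
ee_pos: [0.5317, -0.2364, 0.1066]
tool_rot: [0.003, 3.138, -0.004]
force: [0.2, -0.2, -0.3]
finger_gap: 0.33
grip_force: 40.0
[0.49630428 0.08946099 0.        ] [0.03630459 0.32602673 0.07568   ]
```

Converted, 0.326 m / 0.8 = 0.4075, 0.008 m / 0.8 = 0.01, 0.03 rad / 3.1416 = 0.0095.

```bash
echo '[[[0.005,0.05,0,0,0,0.0048],[0.01,0.1,0,0,0,0.0095],[0.015,0.15,0,0,0,0.0095],[0.02,0.2,0,0,0,0.0095],[0.025,0.25,0,0,0,0.0095],[0.0313,0.3,0,0,0,0.0095],[0.0375,0.35,0,0,0,0.0095],[0.0425,0.3875,0,0,0,0.0095],[0.0425,0.4075,0.05,0,0,0.0095],[0.0425,0.4075,0.0938,0,0,0.0095],[0.0425,0.4075,0.0938,0,0,0.0095],[0.0425,0.4075,0.0938,0,0,0.0095]]]' | python3 jog.py ; python3 -c "
from h import *
T=O+.008*EX-.0315*EY;print(T,tool([T[0],T[1],.0105]))"
```

```text
t: 36.37
ee_pos: [0.494, 0.0903, 0.0274]
tool_rot: [-0.049, -3.134, 0.001]
force: [0.5, 0.3, 0.0]
finger_gap: 0.33
grip_force: 40.0
[0.49630428 0.08946099 0.        ] [-0.00248055 -0.00077968  0.01685499]
```

Converted, 0.0175 m / 0.8 = 0.0219, 0.016 m / 0.8 = 0.02.

```bash
echo '[[[-0.0025,-0.0013,0.0125,0,0,0],[-0.0025,-0.0013,0.02,0,0,0],[-0.0025,-0.0013,0.0219,0,0,0],[-0.0025,-0.0013,0.0219,0,0,0]]]' | python3 jog.py; echo '[[[0,0,0,0,0,0],[0,0,0,0,0,0],[0,0,0,0,0,0],[0,0,0,0,0,0],[0,0,-0.025,0,0,0],[0,0,-0.075,0,0,0],[0,0,-0.125,0,0,0],[0,0,-0.175,0,0,0],[0,0,-0.225,0,0,0],[0,-0.05,-0.25,0,0,0],[0,-0.1,-0.275,0,0,0],[0,-0.15,-0.3,0,0,0]]]' | python3 jog.py 0.48
echo '[[[0,-0.05,0,0,0,0],[0,-0.1,0,0,0,0],[0,-0.15,0,0,0,0],[0,-0.2,0,0,0,0],[0,-0.25,0,0,0,0],[0,-0.275,0,0,0,0],[0,-0.275,0,0,0,0],[0,-0.275,0,0,0,0]]]' | python3 jog.py 0.6
python3 - <<'E'
from h import *
c=shot('wrist','m3'); 
print('orange');masks(c,(3,150,100),(18,255,255),.01,(.40,.66,-.4,-.23))
roi=(.40,.66,-.4,-.23);h=cv2.cvtColor(rectify(c,.01,*roi),cv2.COLOR_RGB2HSV)
print(h[165:195:5,90:115:6].tolist())
print(manip.observe()['ee_pos'])
print(tool([.540,-.298,.05]))
E
```

```text
t: 36.7
ee_pos: [0.4995, 0.0887, 0.0124]
tool_rot: [0.052, 3.14, -0.0]
force: [-0.8, 0.5, -0.6]
finger_gap: 0.337
grip_force: 40.0
t: 37.7
ee_pos: [0.4953, -0.023, 0.2496]
tool_rot: [0.046, 3.139, -0.001]
force: [1.8, -1.5, -0.6]
finger_gap: 0.478
grip_force: 0.0
t: 38.37
ee_pos: [0.4881, -0.2432, 0.2476]
tool_rot: [-0.054, -3.141, -0.001]
force: [-0.2, 1.2, -0.0]
finger_gap: 0.605
grip_force: 0.0
orange
xy [np.float32(0.4983), np.float32(-0.3101)] size mm [ 21.4 104.1] ang 0.207 area 1373.5
[[[21, 76, 161], [22, 70, 203], [22, 70, 208], [21, 80, 187], [19, 103, 164]], [[17, 76, 134], [19, 108, 161], [18, 106, 161], [19, 105, 162], [19, 105, 161]], [[16, 74, 124], [20, 109, 161], [19, 107, 162], [19, 109, 161], [19, 108, 161]], [[17, 73, 129], [18, 109, 161], [19, 108, 160], [18, 107, 160], [19, 107, 159]], [[17, 72, 135], [18, 101, 152], [19, 107, 160], [19, 107, 159], [19, 105, 160]], [[17, 76, 135], [16, 83, 129], [18, 107, 159], [18, 106, 159], [19, 108, 158]]]
[ 0.48800055 -0.24200276  0.24757564]
[-0.05393128 -0.05443195  0.19749518]
```

Converted, 0.197 m / 0.8 = 0.2463, 0.19 m / 0.8 = 0.2375, -0.264 rad / 3.1416 = -0.084.

```bash
echo '[[[-0.025,-0.025,0.025,0,0,-0.0318],[-0.05,-0.05,0.0625,0,0,-0.0637],[-0.0675,-0.07,0.1,0,0,-0.084],[-0.0675,-0.07,0.15,0,0,-0.084],[-0.0675,-0.07,0.2,0,0,-0.084],[-0.0675,-0.07,0.2375,0,0,-0.084],[-0.0675,-0.07,0.2463,0,0,-0.084],[-0.0675,-0.07,0.2463,0,0,-0.084],[-0.0675,-0.07,0.2463,0,0,-0.084]]]' | python3 jog.py 0.55; python3 -c "
from h import *
print(tool([.54,-.2995,.004]))"
```

```text
t: 39.17
ee_pos: [0.5414, -0.2994, 0.0519]
tool_rot: [-0.366, 3.12, -0.001]
force: [0.4, -0.3, 1.2]
finger_gap: 0.553
grip_force: 0.0
[0.00144153 0.00026105 0.04787441]
```

Converted, 0.047 m / 0.8 = 0.0588, 0.04 m / 0.8 = 0.05.

```bash
echo '[[[0.0013,0,0.025,0,0,0],[0.0013,0,0.05,0,0,0],[0.0013,0,0.0588,0,0,0],[0.0013,0,0.0588,0,0,0],[0.0013,0,0.0588,0,0,0]]]' | python3 jog.py;  echo '[[[0,0,0,0,0,0],[0,0,0,0,0,0],[0,0,0,0,0,0],[0,0,0,0,0,0],[0,0,0,0,0,0],[0,0,0,0,0,0]]]' | python3 jog.py 0.1 40; echo '[[[0,0,-0.025,0,0,0],[0,0,-0.0625,0,0,0],[0,0,-0.1,0,0,0],[0,0,-0.125,0,0,0],[0,0,-0.125,0,0,0],[0,0,-0.125,0,0,0]]]' | python3 jog.py; python3 -c "
from h import *
T=O+.026*EX+.0945*EY;print(T,tool([T[0],T[1],.03]),manip.observe()['tool_rot'])"
```

```text
t: 39.58
ee_pos: [0.5407, -0.3007, 0.0055]
tool_rot: [-0.364, 3.119, -0.002]
force: [-0.0, 0.5, -0.1]
finger_gap: 0.546
grip_force: 0.0
t: 40.08
ee_pos: [0.5409, -0.3012, 0.0056]
tool_rot: [-0.364, 3.118, -0.003]
force: [0.3, 0.0, 5.8]
finger_gap: 0.262
grip_force: 40.9
t: 40.58
ee_pos: [0.5408, -0.301, 0.1058]
tool_rot: [-0.364, 3.117, -0.004]
force: [-0.8, 0.9, -0.3]
finger_gap: 0.258
grip_force: 41.2
[0.5176993  0.21492912 0.        ] [-0.09610414  0.50767066  0.07446996] [-0.36361612  3.11748074 -0.00443183]
```

Converted, 0.468 m / 0.8 = 0.585, 0.429 m / 0.8 = 0.5363, 0.262 rad / 3.1416 = 0.0834.

```bash
echo '[[[-0.0088,0.0488,0,0,0,0],[-0.0175,0.0975,0,0,0,0],[-0.0263,0.1463,0,0,0,0],[-0.035,0.195,0,0,0,0],[-0.0438,0.2438,0,0,0,0.0159],[-0.0525,0.2925,0,0,0,0.0318],[-0.0625,0.3413,0,0,0,0.0477],[-0.0725,0.39,0,0,0,0.0637],[-0.0825,0.4388,0,0,0,0.0796],[-0.0925,0.4875,0,0,0,0.0834],[-0.1013,0.5363,0,0,0,0.0834],[-0.11,0.585,0,0,0,0.0834]]]' | python3 jog.py; python3 -c "
from h import *
T=O+.026*EX+.0945*EY;print(T,tool([T[0],T[1],.03]),manip.observe()['tool_rot'])"
```

```text
t: 41.58
ee_pos: [0.516, 0.1771, 0.1025]
tool_rot: [-0.047, -3.139, 0.001]
force: [0.8, -0.4, -0.8]
finger_gap: 0.257
grip_force: 41.2
[0.5176993  0.21492912 0.        ] [-0.0007242   0.03792005  0.07244286] [-4.68945835e-02 -3.13877699e+00  1.05349143e-03]
```

Converted, 0.075 m / 0.8 = 0.0938, 0.07 m / 0.8 = 0.0875.

```bash
echo '[[[0,0.045,0,0,0,0],[0,0.045,0.0438,0,0,0],[0,0.045,0.0875,0,0,0],[0,0.045,0.0938,0,0,0],[0,0.045,0.0938,0,0,0]]]' | python3 jog.py; python3 -c "
from h import *
T=O+.026*EX+.0945*EY;print(T,tool([T[0],T[1],.010]),manip.observe()['tool_rot'])"
```

```text
t: 42.0
ee_pos: [0.5152, 0.2105, 0.0258]
tool_rot: [-0.046, -3.133, 0.004]
force: [-0.7, -0.5, -0.6]
finger_gap: 0.258
grip_force: 41.3
[0.5176993  0.21492912 0.        ] [-0.00252642  0.00450293  0.01575709] [-0.04621617 -3.13345344  0.00374086]
```

Converted, 0.0165 m / 0.8 = 0.0206, 0.016 m / 0.8 = 0.02.

```bash
echo '[[[-0.0025,0.0044,0.0063,0,0,0],[-0.0025,0.0044,0.015,0,0,0],[-0.0025,0.0044,0.02,0,0,0],[-0.0025,0.0044,0.0206,0,0,0]]]' | python3 jog.py; echo '[[[0,0,0,0,0,0],[0,0,0,0,0,0],[0,0,0,0,0,0],[0,0,0,0,0,0],[0,0,-0.025,0,0,0],[0,0,-0.075,0,0,0],[0,0,-0.125,0,0,0],[0,0,-0.175,0,0,0],[0,-0.025,-0.225,0,0,0],[0.025,-0.0625,-0.25,0,0,0],[0.05,-0.1,-0.275,0,0,0],[0.075,-0.125,-0.3,0,0,0]]]' | python3 jog.py 0.48
echo '[[[0,0,0,0,0,0],[0,0,0,0,0,0],[0,0,0,0,0,0]]]' | python3 jog.py
cat > chk.py <<'E'
from h import *
import sys
c=shot('wrist',sys.argv[1]); 
def trect(c,z,x0=-.08,x1=.1,y0=-.125,y1=.125,s=2000):
    src=np.float32([proj(c,O+x*EX+y*EY+[0,0,z]) for x,y in((x0,y0),(x0,y1),(x1,y1),(x1,y0))]);w,h=int((y1-y0)*s),int((x1-x0)*s)
    return cv2.warpPerspective(c['color'],cv2.getPerspectiveTransform(src,np.float32([(0,0),(w,0),(w,h),(0,h)])),(w,h))
for n,yl,z,lo,hi in(('bundle',-.0945,.018,(0,0,0),None),('gauge',-.0315,.016,(8,45,40),(30,255,255)),('block',.0315,.03,(8,45,40),(30,255,255)),('brush',.0945,.012,(3,60,40),(30,255,255))):
    im=cv2.cvtColor(trect(c,z,y0=yl-.03,y1=yl+.03),cv2.COLOR_RGB2HSV)
    m=cv2.inRange(im,(3,45,40),(30,255,255))
    if n=='bundle': m=cv2.inRange(im,(8,60,60),(30,255,255))
    m=cv2.morphologyEx(m,cv2.MORPH_OPEN,np.ones((5,5)))
    k=max(cv2.findContours(m,cv2.RETR_EXTERNAL,cv2.CHAIN_APPROX_NONE)[0],key=cv2.contourArea)
    b=cv2.boxPoints(cv2.minAreaRect(k));e=[b[1]-b[0],b[2]-b[1]];L=[np.linalg.norm(v)/2 for v in e];v=e[int(np.argmax(L))]
    ct=b.mean(0)/2; print(n,'x',round(-80+ct[1],1),'dy',round(ct[0]-30,1),'size',np.round(sorted(L),1),'ang',round(float(np.arctan2(v[0],v[1])),3))
cv2.imwrite('pics/chk.png',trect(c,.012)[:,:,::-1])
E
python3 chk.py f1
```

```text
t: 42.33
ee_pos: [0.5212, 0.2146, 0.0124]
tool_rot: [0.048, 3.141, 0.0]
force: [-0.1, 0.6, -0.1]
finger_gap: 0.257
grip_force: 41.3
t: 43.33
ee_pos: [0.457, 0.115, 0.2537]
tool_rot: [0.047, 3.14, -0.001]
force: [-0.4, 0.6, -0.3]
finger_gap: 0.478
grip_force: 0.0
t: 43.58
ee_pos: [0.4582, 0.1168, 0.2525]
tool_rot: [0.048, 3.14, 0.001]
force: [0.1, -0.3, -0.4]
finger_gap: 0.478
grip_force: 0.0
bundle x -1.9 dy 1.9 size [25.8 49.1] ang 1.56
gauge x 6.0 dy -0.2 size [ 31.5 111. ] ang 0.0
block x -3.8 dy -1.0 size [44.  87.5] ang 0.0
brush x 8.6 dy -1.0 size [ 29.2 151.6] ang 0.032
```

Converted, -0.11 m / 0.8 = -0.1375, -0.08 m / 0.8 = -0.1.

```bash
echo '[[[0.025,-0.05,0,0,0,0],[0.025,-0.1,0,0,0,0],[0.025,-0.1375,0,0,0,0],[0.025,-0.1375,0,0,0,0],[0.025,-0.1375,0,0,0,0]]]' | python3 jog.py 1.0; python3 chk.py f2; python3 - <<'E'
from h import *
for n in('f1','f2'):
    c=load(n); pr=lambda u,v,z:round(float((plane(c,u,v,z)-O)@EX),4)
    h=cv2.cvtColor(c['color'],cv2.COLOR_RGB2HSV); m=cv2.inRange(h,(20,120,90),(32,255,255)); k=cv2.connectedComponentsWithStats(m)
    i=1+int(np.argmax(k[2][1:,4]));s=k[2][i];print(n,'mark x',pr(s[0]+s[2]/2,s[1],.02),pr(s[0]+s[2]/2,s[1]+s[3],.02))
    for y in(-.115,-.063,0.063):   # bar front edge: strongest brightening along x
        xs=np.arange(.06 if abs(y)>.1 else .075,.105,.0005); g=cv2.cvtColor(c['color'],cv2.COLOR_RGB2GRAY)
        p=np.array([proj(c,O+x*EX+y*EY+[0,0,.024]) for x in xs],np.float32)[None]
        q=cv2.remap(g,p[...,0],p[...,1],cv2.INTER_LINEAR)[0].astype(int); d=q[3:]-q[:-3]; print(y,'front',xs[np.argmax(d)]+.00075,'rear',xs[np.argmin(d)]+.00075)
E
```

```text
t: 44.05
ee_pos: [0.435, 0.0067, 0.2514]
tool_rot: [-0.051, -3.14, -0.001]
force: [-0.6, 0.1, 0.2]
finger_gap: 0.999
grip_force: 0.0
bundle x -1.8 dy 0.5 size [25.5 47. ] ang 1.571
gauge x 6.0 dy -0.6 size [ 36.3 114.2] ang 0.085
block x -4.8 dy -5.0 size [47.  88.5] ang 0.0
brush x 8.4 dy -2.3 size [ 31.5 151.6] ang 0.043
f1 mark x 0.0786 0.101
-0.115 front 0.08175000000000002 rear 0.09725000000000003
-0.063 front 0.08425 rear 0.08775000000000001
0.063 front 0.08475 rear 0.09225000000000001
f2 mark x 0.0748 0.1014
-0.115 front 0.08025000000000002 rear 0.09725000000000003
-0.063 front 0.09025000000000001 rear 0.09725000000000002
0.063 front 0.09075000000000001 rear 0.09425000000000001
```

```bash
python3 -c "
from h import *
print(manip.job_done())"
```

```text
the job is handed in; nothing more can be done
None
```

I handed the job in at about 44 s of the 210 s allowed: the lock ring is tight again, the stop bar measures within about 1 mm of the mark, and all four parts lie lengthwise, one to a compartment and about 5 mm or less off centre. The hand-in call gave no verdict.

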